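Clear and zero the bag scale after its weight check

ROBOT

A 6-joint arm with a two-finger parallel gripper is mounted at the origin on the work surface. World frame = base frame: x ahead of the robot, y to its left, z up, the work surface at z = 0. Lengths are in m, angles in rad, forces in N, time in s.
With the tool pointing down it reaches from about 0.35 to 0.85 m from the base axis. Payload 8.1 kg.
Tool frame: the origin (TCP) lies at the very end of the fingers, on their centre line; the grasp point (between the pads) lies 19 mm behind it; z points along the fingers, y is the direction in which the jaws open and shut (so a half turn about z gives the same grasp; the last joint's range is limited). The gripper opens to 93 mm and grips with 3 to 60 N. Pads are 15 mm wide; open, the fingers measure 128 mm over their backs; the gripper's body (75 mm by 188 mm) begins 65 mm behind the grasp point.
Start: joints at [1.09, 0.13, 1.488, -0, 1.523, -0.085], TCP at [0.231, 0.554, 0.219] pointing down, gripper open.
Joint ranges: [-2.96, 2.96], [-0.89, 2.26], [0.02, 2.5], [-1.34, 4.48], [0, 2.73], [-2.66, 2.66]. Speed limits (rad/s): [2.39, 2.39, 2.79, 3.14, 3.14, 3.14].

INTERFACE

Orientations are given as a rotation vector (axis times angle).
In Python, from plant import robot gives the robot as it stands.
- The arm moves only by the shell command python3 -m pendant 'ROWS' [OPENING] [FORCE]. ROWS is JSON, a list of rows, each an object with "delta_pos": the shift along the tool's x, y, z in m, a list of three; "spin": the turn about the tool's z in rad. In form: [{"delta_pos": [dx, dy, dz], "spin": spin}, ...]. A call has 1 to 10 rows; each row is the pose to reach, as a shift and turn from the pose measured when the call began, along the tool's axes at that moment; what a row does not reach only later rows make up. A row lasts 1/10 s, in which the tool goes at most 50 mm and 8.59 degrees, less where a joint would pass 70% of its speed; a pose out of reach is approached as far as the arm can. A call with a gripper value outside its range is refused whole. OPENING is the closure, from -1 (fully open) to 1 (shut), set as the call begins (- or left out, the last holds). The fingers move at their own pace and stop on an object; FORCE is the grip in N (left out, the last holds). Time passes only in rows, so rows that repeat a pose let the fingers close. It gives the time, the measured TCP pose, the force and the opening at its end, in the units of the state.
- robot.read_state(): the state, without advancing time (a new reading comes with each control period).
- robot.read_camera(name): name is "scene" or "top" or "wrist"; returns a dict with "color" (384x512x3 uint8, blue, green, red), "camera_matrix" (3x3 intrinsics, pixels), "R" (3x3) and "t" (3): a world point X has camera coordinates R X + t. Camera axes: x right, y down, z forward; pixel columns grow to the right and rows downward; lengths in m; the calibration is good to about 2 mm. The wrist camera is an equidistant fisheye: a pixel r from the principal point sees the ray r / f radians off the axis. A picture is of the moment at which its call begins. There is no depth.
- robot.close_job(): hands the job in, once; it reports no verdict.
Trained networks look in the newest picture that a camera, given by its name, has taken for a name from the list of things; names that differ only in an ending like _2 or _b are one class to them, and where a whole thing is asked for, a point or a joint stands for the part that bears it (a point fixed in the world has none). Each returns a list of dicts, best first, with "score" (0 to 1); they miss things now and then, are a little off and sometimes report something else, mostly with a low value. They report only what shows in the picture. A call takes as long as a camera call.
- robot.outline_of(camera, label): "mask" (384x512 bool, what is visible of it).
- robot.mark_of(camera, label): "location" ([x, y, z] in m, in the coordinates of the camera as it stood for that picture, good to about 4 mm: a listed point, or the origin of a listed thing).
The state is a dict: "t": time; "q": joint angles; "dq": joint speeds; "joint_torque": joint torques, N m; "tool_pos": TCP position; "orientation": TCP orientation; "force": force on the tool from outside, world axes, zero at the start; "wrist_torque": the same for the moment, N m; "opening": finger opening in m.
Only numpy, scipy, OpenCV 4.12 (cv2) and the standard library are available. Lean on these libraries where they do the work, as an engineer would, in place of code of your own. Each camera call takes 0.05 s, during which the arm holds its last target.

TASK

First lift the black lock-slide knob out of its park notch and drop it fully down into the notch marked by the black arrow; then clear the scale pan by putting every check bar back in the case, flat down in the trough of its own length. With the slide still in the marked notch, press the round key, then the square key, then the oblong key, one at a time and each fully down. Finally lift the knob back and drop it fully into its park notch, leaving the bars in their troughs and the tape roll, bottle and bowl where they stand.

Things in the scene. Friction and masses are not known exactly. Their poses are not given: they have to be found in the camera images.
- pan: the bag scale's pan: a fixed flat steel plate 280 (x) x 225 (y) x 5 mm with a dark mat; origin centre of its underside. At the start the check bars lie on it, any way round (within about 25 degrees of along its x).
- bar60: check bar, 60 mm long (x) x 36 mm wide (y) x 16 mm high, plain steel, about 240 g, with an upright grip fin on its middle, 44 mm long (x) x 14 mm thick (y), from 16 to 42 mm above the bar's underside; grasp it by the fin. Origin centre of the underside. The same turned end for end. May be absent.
- bar80: check bar, 80 mm long (x) x 36 mm wide (y) x 16 mm high, plain steel, about 320 g, with an upright grip fin on its middle, 44 mm long (x) x 14 mm thick (y), from 16 to 42 mm above the bar's underside; grasp it by the fin. Origin centre of the underside. The same turned end for end. May be absent.
- bar100: check bar, 100 mm long (x) x 36 mm wide (y) x 16 mm high, plain steel, about 400 g, with an upright grip fin on its middle, 44 mm long (x) x 14 mm thick (y), from 16 to 42 mm above the bar's underside; grasp it by the fin. Origin centre of the underside. The same turned end for end. May be absent.
- bar120: check bar, 120 mm long (x) x 36 mm wide (y) x 16 mm high, plain steel, about 480 g, with an upright grip fin on its middle, 44 mm long (x) x 14 mm thick (y), from 16 to 42 mm above the bar's underside; grasp it by the fin. Origin centre of the underside. The same turned end for end. May be absent.
- slot60_bed (a point): centre of the floor (10 mm above the table) of the 60 mm bar's trough: pocket 74 mm long (x) x 50 mm wide (y), 12 mm deep, with a dark patch the size of the bar on its floor, in a white block 160 x 56 mm. The four blocks lie side by side 57 mm apart, in varying order, on the case's grey base plate (fixed, 176 x 244 x 6 mm), which stands on either side of the pan.
- slot80_bed (a point): centre of the floor (10 mm above the table) of the 80 mm bar's trough: pocket 94 mm long (x) x 50 mm wide (y), 12 mm deep, with a dark patch the size of the bar on its floor, in a white block 160 x 56 mm. The four blocks lie side by side 57 mm apart, in varying order, on the case's grey base plate (fixed, 176 x 244 x 6 mm), which stands on either side of the pan.
- slot100_bed (a point): centre of the floor (10 mm above the table) of the 100 mm bar's trough: pocket 114 mm long (x) x 50 mm wide (y), 12 mm deep, with a dark patch the size of the bar on its floor, in a white block 160 x 56 mm. The four blocks lie side by side 57 mm apart, in varying order, on the case's grey base plate (fixed, 176 x 244 x 6 mm), which stands on either side of the pan.
- slot120_bed (a point): centre of the floor (10 mm above the table) of the 120 mm bar's trough: pocket 134 mm long (x) x 50 mm wide (y), 12 mm deep, with a dark patch the size of the bar on its floor, in a white block 160 x 56 mm. The four blocks lie side by side 57 mm apart, in varying order, on the case's grey base plate (fixed, 176 x 244 x 6 mm), which stands on either side of the pan.
- console: the scale's console: a fixed cream box 200 (x) x 220 (y) x 30 mm high, turned up to 9 degrees, on either side of the pan; origin centre of its underside. Across its top, 40 mm beyond the centre (+x), runs the lock slide along its y; 55 mm before the centre (-x) is the row of three keys, 62 mm apart.
- slide (a joint): lock slide along the console's y, m: 0 in the park notch (the end notch on the console's -y side, the robot's right), 0.04, 0.08 and 0.12 in the next three notches. It drags with about 1 N. The knob's crossbar (10 mm thick) lies in 18 mm wide notches of two aluminium combs whose teeth rise 46 mm above the table, and cannot pass the teeth unless lifted.
- lift (a joint): height of the knob above its lowest position, m: 0 when its crossbar is at the bottom of a notch, about 0.015 needed to clear the teeth, stop at 0.026. It falls of its own weight (150 g) when let go; on top of a tooth it reads about 0.0145.
- knob_top (a point): centre of the top face of the slide's black knob, 92 mm above the table when down; the grip is 30 mm (console x) x 22 mm (console y) and reaches 40 mm down from here, ending 6 mm above the comb teeth. Axes parallel to the console's.
- pointer: small black arrow-shaped marker, 16 x 10 x 12 mm, on the console just beyond the combs (+x), level along the console's y with the notch it marks (never the park notch); axes parallel to the console's; origin centre of its underside. Two flat grey plugs stand at the other two notches.
- key_round (a joint): round key, 30 mm across, grey, in a white surround: how far it is pressed, m: 0 up, 0.006 fully down; springs back; about 1.5 N to start and 5 N for fully down
- key_round_top (a point): centre of the top of that key, 48 mm above the table when up; 10 mm above its 56 x 46 mm surround. The three keys' places in the row vary.
- key_square (a joint): square key, 28 x 28 mm, grey, in a white surround: how far it is pressed, m: 0 up, 0.006 fully down; springs back; about 1.5 N to start and 5 N for fully down
- key_square_top (a point): centre of the top of that key, 48 mm above the table when up; 10 mm above its 56 x 46 mm surround. The three keys' places in the row vary.
- key_oblong (a joint): oblong key, 48 mm (console x) x 20 mm (console y), grey, in a white surround: how far it is pressed, m: 0 up, 0.006 fully down; springs back; about 1.5 N to start and 5 N for fully down
- key_oblong_top (a point): centre of the top of that key, 48 mm above the table when up; 10 mm above its 56 x 46 mm surround. The three keys' places in the row vary.
- tape: bystander: loose roll of tape, 90 mm across, 24 mm high, beyond the pan; origin centre of its underside
- bottle: bystander: loose white bottle 64 mm across, 160 mm high, beyond the console or case; origin centre of its underside
- dish: bystander: loose steel bowl 120 mm across, 40 mm high; origin centre of its underside

How it is judged:
On the way, in this order (a step that is already met when the one before it is completed fails the run):
1. the knob is down in the notch marked by the arrow (y of knob_top in the frame of pointer between -0.008 and 0.008 m and value of joint lift below 0.003 m), for 0.3 s.
2. every check bar lies in the trough of its own length, the knob still in the marked notch (all of step 1 and horizontal distance between bar60 and slot60_bed below 0.012 m and z of bar60 in the frame of slot60_bed below 0.005 m and angle between each of bar60, bar80, bar100, bar120's own z axis and vertical below 0.12 rad and angle between the x axis of bar60 and the x axis of slot60_bed, either way round below 0.25 rad and linear speed of each of bar60, bar80, bar100, bar120 below 0.03 m/s and horizontal distance between bar80 and slot80_bed below 0.012 m and z of bar80 in the frame of slot80_bed below 0.005 m and angle between the x axis of bar80 and the x axis of slot80_bed, either way round below 0.25 rad and horizontal distance between bar100 and slot100_bed below 0.012 m and z of bar100 in the frame of slot100_bed below 0.005 m and angle between the x axis of bar100 and the x axis of slot100_bed, either way round below 0.25 rad and horizontal distance between bar120 and slot120_bed below 0.012 m and z of bar120 in the frame of slot120_bed below 0.005 m and angle between the x axis of bar120 and the x axis of slot120_bed, either way round below 0.25 rad), for 0.3 s.
3. the round key alone is fully down, the knob still in the marked notch (all of step 1 and value of joint key_round above 0.0045 m and value of joint each of key_square, key_oblong below 0.002 m), for 0.05 s.
4. the square key alone is fully down, the knob still in the marked notch (all of step 1 and value of joint key_square above 0.0045 m and value of joint each of key_round, key_oblong below 0.002 m), for 0.05 s.
5. the oblong key alone is fully down, the knob still in the marked notch (all of step 1 and value of joint key_oblong above 0.0045 m and value of joint each of key_round, key_square below 0.002 m), for 0.05 s.
6. the knob is down in its park notch (value of joint slide below 0.008 m and value of joint lift below 0.003 m), for 0.3 s.
At the end, for the whole second after the job is handed in: Every check bar present lies at rest and flat in the trough of its own length (centre within 12 mm of the trough's, underside within 5 mm of its floor), and the knob is fully down (within 3 mm) in the park notch (within 8 mm) (all of step 6 and horizontal distance between bar60 and slot60_bed below 0.012 m and z of bar60 in the frame of slot60_bed below 0.005 m and angle between each of bar60, bar80, bar100, bar120's own z axis and vertical below 0.12 rad and angle between the x axis of bar60 and the x axis of slot60_bed, either way round below 0.25 rad and linear speed of each of bar60, bar80, bar100, bar120 below 0.03 m/s and horizontal distance between bar80 and slot80_bed below 0.012 m and z of bar80 in the frame of slot80_bed below 0.005 m and angle between the x axis of bar80 and the x axis of slot80_bed, either way round below 0.25 rad and horizontal distance between bar100 and slot100_bed below 0.012 m and z of bar100 in the frame of slot100_bed below 0.005 m and angle between the x axis of bar100 and the x axis of slot100_bed, either way round below 0.25 rad and horizontal distance between bar120 and slot120_bed below 0.012 m and z of bar120 in the frame of slot120_bed below 0.005 m and angle between the x axis of bar120 and the x axis of slot120_bed, either way round below 0.25 rad); the robot touches nothing.
It fails at once if two keys are pressed at the same time (value of joint each of key_round, key_square above 0.003 m or value of joint each of key_square, key_oblong above 0.003 m or value of joint each of key_round, key_oblong above 0.003 m).
It fails at once if the tape roll, bottle or bowl is shoved away (over 5 cm) or the bottle knocked over (distance of any of tape, bottle, dish from where it was at the start of the episode above 0.05 m or angle between bottle's own z axis and vertical above 0.6 rad).
Of bar60, bar80, bar100, bar120 only 3 to 4 are there at a start; the rules pass over those that are not, and their reading is None.
At some moment in a run one of bar60, bar80, bar100, bar120 may be knocked a few centimetres aside while the robot is not near it.
Once in a run the grip may slacken for a moment while it holds something.
It also fails if it takes over 208 s, if anything falls off the work surface, if the arm or the gripper's body presses on something with over 40 N, if the wrist force passes 120 N, or if a joint passes its speed limit or range.

## Working session

There is one attempt and no reset: what is moved stays moved. The work goes in short steps, Python scripts to look and compute and a shell command to move; the robot and the scene stay as the last step left them, time stands still between calls to the robot, and variables do not carry over. Pictures are saved under pics/ and viewed, and the job is handed in when it is done.

```bash
ls; mkdir -p pics; python3 - <<'E'
from plant import robot
import cv2
s=robot.read_state(); print(s)
for n in ("scene","top","wrist"):
    c=robot.read_camera(n); cv2.imwrite(f"pics/a_{n}.png",c["color"]); print(n,c["camera_matrix"].tolist(),c["R"].round(4).tolist(),c["t"].round(4).tolist())
E
```

```text
pics
{'t': 0.0, 'q': array([ 1.08962650e+00,  1.31126024e-01,  1.48927434e+00,  8.01814322e-06,
        1.52300393e+00, -8.53791778e-02]), 'dq': array([ 1.80451971e-03,  4.37850419e-04, -9.19457775e-05,  4.24243711e-04,
        3.94142905e-04,  9.60950344e-04]), 'joint_torque': array([-1.22044865e-03, -5.59834063e+01, -4.91766465e+01,  7.67574599e-02,
        3.52710800e-02, -8.87598389e-05]), 'tool_pos': array([0.23102393, 0.55312449, 0.21761116]), 'orientation': array([-6.17555807e-01, -3.07977145e+00,  2.72834635e-03]), 'force': array([-0.26796503,  0.60512071, -0.05314926]), 'wrist_torque': array([-0.03190962,  0.04979918,  0.00407518]), 'opening': 0.09277973535045891}
scene [[384.6469585414174, 0.0, 252.7725737157539], [0.0, 384.6469585414174, 187.83119613854558], [0.0, 0.0, 1.0]] [[0.7904, 0.6126, 0.0037], [0.4976, -0.6385, -0.5872], [-0.3573, 0.4659, -0.8095]] [-0.4749, -0.2693, 1.255]
top [[439.4317709312597, 0.0, 251.24999771717066], [0.0, 439.4317709312597, 197.73890567899778], [0.0, 0.0, 1.0]] [[0.0257, -0.9997, 0.0034], [-0.9934, -0.026, -0.112], [0.112, -0.0005, -0.9937]] [-0.0134, 0.5997, 1.3388]
wrist [[297.3186396354542, 0.0, 262.35588709684697], [0.0, 297.3186396354542, 190.4033909183107], [0.0, 0.0, 1.0]] [[0.385, 0.9229, -0.0014], [0.8875, -0.3698, 0.2749], [0.2532, -0.1071, -0.9615]] [-0.5994, -0.0324, 0.3909]
```

View pics/a_top.png

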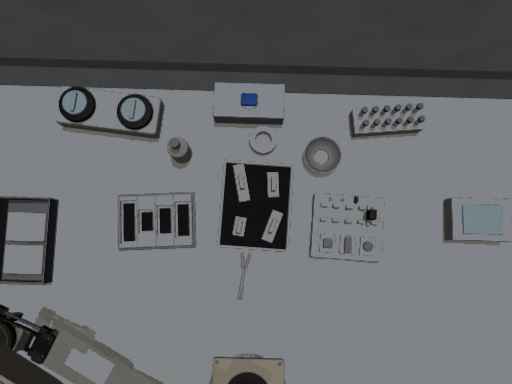

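View pics/a_scene.png

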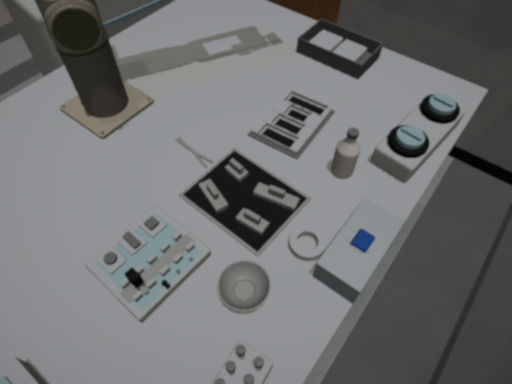

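View pics/a_wrist.png

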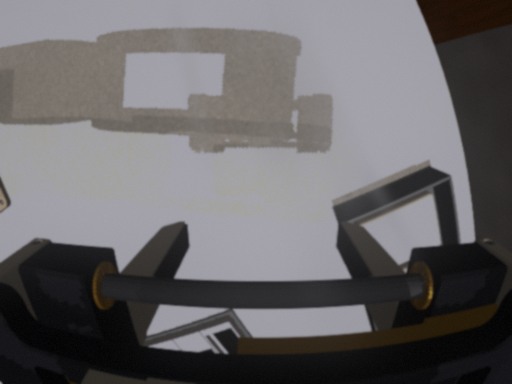

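The top view shows the case at (157,221), the pan with four bars at (256,205), and the console at (347,227) with its knob at (371,214). The bowl is at (322,155), the tape at (263,140) and the bottle at (178,148).

```bash
cat > h.py <<'E'
from plant import robot
import numpy as np, cv2
from scipy.spatial.transform import Rotation as Rn
def shot(n):
    c=robot.read_camera(n); return c
def px2w(c,u,v,z):
    K=c["camera_matrix"]; d=np.array([(u-K[0,2])/K[0,0],(v-K[1,2])/K[1,1],1.]); 
    if c.get("fish"):
        a=np.array([(u-K[0,2]),(v-K[1,2])]); r=np.hypot(*a); th=r/K[0,0]; d=np.array([*(a/r*np.sin(th)),np.cos(th)])
    R,t=np.array(c["R"]),np.array(c["t"]); o=-R.T@t; w=R.T@d
    return o+w*(z-o[2])/w[2]
def w2px(c,X):
    K=c["camera_matrix"]; p=np.array(c["R"])@np.array(X,float)+c["t"]
    if c.get("fish"):
        r=np.hypot(p[0],p[1]); th=np.arctan2(r,p[2]); return K[0,0]*th*p[:2]/r+K[:2,2]
    return K[0,0]*p[:2]/p[2]+K[:2,2]
def cam2w(c,p): return np.array(c["R"]).T@(np.array(p)-c["t"])
def marks(cam,labels,n=1):
    c=shot(cam); c["fish"]=cam=="wrist"
    out={}
    for l in labels:
        m=robot.mark_of(cam,l)
        out[l]=[(cam2w(c,k["location"]).round(4),round(k["score"],2)) for k in m[:n]]
    return c,out
def toolR():
    s=robot.read_state(); return s,Rn.from_rotvec(s["orientation"]).as_matrix()
def tofrom(target_xyz,yaw=None):
    """delta in tool axes to target TCP; yaw = desired world angle of tool y axis (mod pi)"""
    s,R=toolR(); d=R.T@(np.array(target_xyz)-s["tool_pos"])
    ya=np.arctan2(R[1,1],R[0,1]); sp=None
    if yaw is not None:
        # tool z down => positive spin about tool z = negative world yaw
        sp=-((yaw-ya+np.pi/2)%np.pi-np.pi/2)
    print("t",round(s["t"],2),"tcp",s["tool_pos"].round(4),"tilt",np.degrees(np.arccos(-R[2,2])).round(2),"yaw_y",np.degrees(ya).round(1),"q6",s["q"][5].round(3),"open",s["opening"].round(4),"F",s["force"].round(1))
    print("delta",d.round(4),"spin",None if sp is None else round(sp,3), "alt", None if sp is None else round(sp-np.sign(sp)*np.pi,3))
E
python3 - <<'E'
from h import *
L="pan bar60 bar80 bar100 bar120 slot60_bed slot80_bed slot100_bed slot120_bed console knob_top pointer key_round_top key_square_top key_oblong_top tape bottle dish".split()
for cam in ("top","scene"):
    c,o=marks(cam,L,2); print(cam)
    for l in L: print(l,[(a.tolist(),b) for a,b in o[l]])
    if cam=="top":
        g=c["color"][140:270,100:400]; cv2.imwrite("pics/b_top.png",cv2.resize(g[:,:150],None,fx=4.5,fy=4.5,interpolation=2));cv2.imwrite("pics/b_top2.png",cv2.resize(g[:,150:],None,fx=4.5,fy=4.5,interpolation=2))
E
```

```text
top
pan [([0.5786, -0.0079, 0.0055], 0.73), ([0.5505, -0.3583, 0.0935], 0.33)]
bar60 [([0.6493, 0.0352, 0.0083], 0.96), ([0.6518, -0.0666, 0.004], 0.73)]
bar80 [([0.6493, 0.0352, 0.0083], 0.96), ([0.6518, -0.0666, 0.004], 0.73)]
bar100 [([0.6493, 0.0352, 0.0083], 0.96), ([0.6518, -0.0666, 0.004], 0.73)]
bar120 [([0.6493, 0.0352, 0.0083], 0.96), ([0.6518, -0.0666, 0.004], 0.73)]
slot60_bed [([0.5223, 0.3285, 0.0131], 0.97), ([0.5173, -0.296, -0.0029], 0.63)]
slot80_bed [([0.5234, 0.2739, 0.0098], 0.66)]
slot100_bed [([0.5282, 0.2117, 0.0087], 0.84)]
slot120_bed [([0.5209, 0.382, 0.0124], 0.69), ([0.4641, -0.2335, 0.0517], 0.6)]
console [([0.5163, -0.2961, -0.0001], 0.9)]
knob_top [([0.5517, -0.3603, 0.0932], 0.61)]
pointer [([0.6011, -0.3243, 0.0315], 0.36)]
key_round_top [([0.4586, -0.3567, 0.0469], 0.46)]
key_square_top [([0.6507, -0.0645, 0.007], 0.6), ([0.7386, 0.233, 0.0017], 0.6)]
key_oblong_top [([0.4627, -0.299, 0.0484], 0.41), ([0.6496, -0.069, 0.0042], 0.38)]
tape [([0.7931, -0.0283, -0.0021], 0.79), ([0.5483, -0.3576, 0.0905], 0.6)]
bottle [([0.7409, 0.2349, 0.0008], 0.65)]
[... 525 characters left out ...]
3, -0.2977, 0.0001], 0.17)]
slot100_bed [([0.5303, 0.2122, 0.0112], 0.88), ([0.5166, 0.388, 0.0091], 0.49)]
slot120_bed [([0.5164, 0.3852, 0.0088], 0.75)]
console [([0.5187, -0.2983, 0.0023], 0.73), ([0.5152, 0.3867, 0.0109], 0.57)]
knob_top [([0.5564, -0.3618, 0.0946], 0.82)]
pointer [([0.5998, -0.3192, 0.0262], 0.59)]
key_round_top [([0.4583, -0.3576, 0.0458], 0.68)]
key_square_top [([0.7885, -0.0298, 0.006], 0.68), ([0.4652, -0.2323, 0.0482], 0.64)]
key_oblong_top [([0.4625, -0.2958, 0.0514], 0.64), ([0.4669, -0.2326, 0.0461], 0.31)]
tape [([0.7882, -0.0274, 0.0037], 0.8)]
bottle [([0.7412, 0.2306, 0.0009], 0.57), ([0.518, -0.2965, 0.0023], 0.32)]
dish [([0.7431, -0.2202, -0.0038], 0.73)]
```

View pics/b_top2.png

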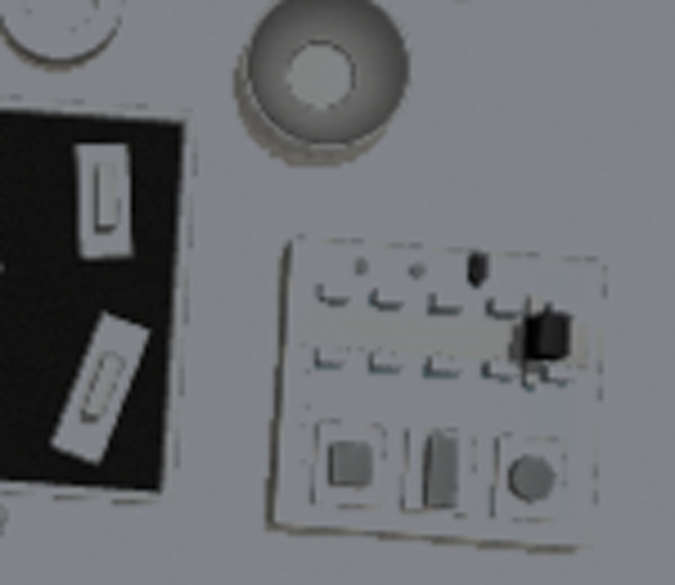

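View pics/b_top.png

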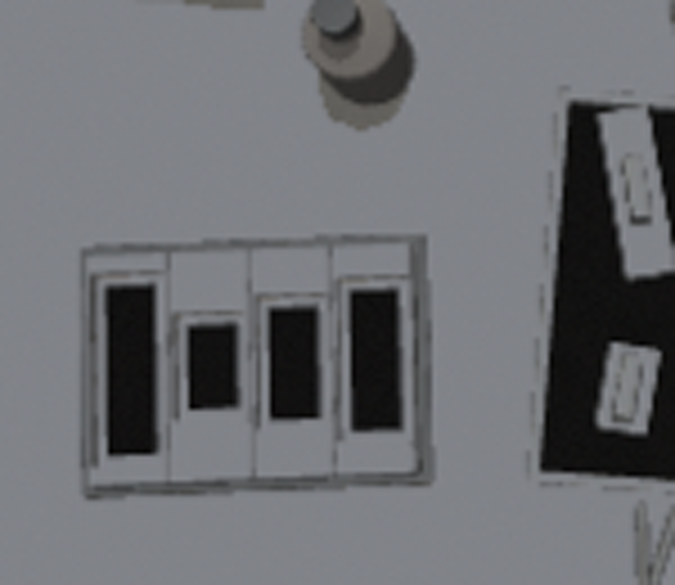

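```bash
python3 - <<'E'
from h import *
s,R=toolR(); print(R.round(3))
c=shot("wrist"); print("cam pos",-np.array(c["R"]).T@c["t"], "in tool", R.T@(-np.array(c["R"]).T@c["t"]-s["tool_pos"]), "axis in tool", R.T@np.array(c["R"])[2])
a=-0.052
tofrom([0.50,-0.33,0.22],np.pi/2+a)
E
```

```text
[[-0.923  0.386 -0.   ]
 [ 0.386  0.923  0.   ]
 [ 0.     0.    -1.   ]]
cam pos [0.16068566 0.58333378 0.38481008] in tool [ 0.07661023  0.00018258 -0.16617203] axis in tool [-2.75067165e-01  3.68969539e-04  9.61424942e-01]Traceback (most recent call last):
  File "<stdin>", line 5, in <module>
  File "h.py", line 34, in tofrom
    print("t",round(s["t"],2),"tcp",s["tool_pos"].round(4),"tilt",np.degrees(np.arccos(-R[2,2])).round(2),"yaw_y",np.degrees(ya).round(1),"q6",s["q"][5].round(3),"open",s["opening"].round(4),"F",s["force"].round(1))
                                                                                                                                                                         ^^^^^^^^^^^^^^^^^^
AttributeError: 'float' object has no attribute 'round'
```

```bash
sed -i 's/s\["opening"\].round(4)/round(float(s["opening"]),4)/' h.py; python3 - <<'E'
from h import *
a=-0.052
tofrom([0.50,-0.33,0.24],np.pi/2+a)
E
```

```text
t 2.1 tcp [0.2313 0.5536 0.2186] tilt 0.0 yaw_y 67.3 q6 -0.085 open 0.0933 F [-0.5  0.5  0.1]
delta [-0.5886 -0.7117 -0.0213] spin -0.344 alt 2.798
```

```bash
python3 -m pendant '[{"delta_pos":[-0.03,-0.035,0],"spin":-0.03},{"delta_pos":[-0.06,-0.07,-0.01],"spin":-0.07},{"delta_pos":[-0.09,-0.11,-0.02],"spin":-0.1},{"delta_pos":[-0.12,-0.145,-0.02],"spin":-0.14},{"delta_pos":[-0.15,-0.18,-0.02],"spin":-0.17},{"delta_pos":[-0.18,-0.217,-0.02],"spin":-0.21},{"delta_pos":[-0.21,-0.254,-0.02],"spin":-0.24},{"delta_pos":[-0.24,-0.29,-0.02],"spin":-0.28},{"delta_pos":[-0.27,-0.326,-0.02],"spin":-0.31},{"delta_pos":[-0.3,-0.363,-0.02],"spin":-0.344}]'; python3 - <<'E'
from h import *
tofrom([0.50,-0.33,0.24],np.pi/2-0.052)
E
```

```text
t: 3.1
tool_pos: [0.3684, 0.1013, 0.239]
orientation: [0.079, 3.139, 0.0]
force: [2.3, -0.2, 0.3]
opening: 0.093
t 3.1 tcp [0.3684 0.1013 0.239 ] tilt 0.08 yaw_y 87.1 q6 -1.387 open 0.093 F [ 2.3 -0.2  0.3]
delta [-0.1531 -0.4242 -0.0009] spin 0.002 alt -3.14
```

```bash
python3 -m pendant '[{"delta_pos":[-0.016,-0.044,0],"spin":0},{"delta_pos":[-0.032,-0.088,0],"spin":0},{"delta_pos":[-0.048,-0.133,0],"spin":0},{"delta_pos":[-0.064,-0.177,0],"spin":0},{"delta_pos":[-0.08,-0.222,0],"spin":0},{"delta_pos":[-0.096,-0.266,0],"spin":0},{"delta_pos":[-0.112,-0.31,0],"spin":0},{"delta_pos":[-0.128,-0.354,0],"spin":0},{"delta_pos":[-0.144,-0.399,0],"spin":0},{"delta_pos":[-0.153,-0.424,0],"spin":0}]'; python3 - <<'E'
from h import *
L="bar60 bar80 knob_top pointer key_round_top key_square_top key_oblong_top console dish".split()
c,o=marks("wrist",L,1)
for l in L: print(l,[(a.tolist(),b) for a,b in o[l]])
cv2.imwrite("pics/c_w.png",c["color"])
tofrom([0.55,-0.36,0.24],np.pi/2-0.052)
E
```

```text
t: 4.1
tool_pos: [0.5, -0.3332, 0.2386]
orientation: [0.082, 3.139, -0.0]
force: [0.1, 1.0, 0.3]
opening: 0.0927
bar60 [([0.5126, -0.0591, 0.0024], 0.88)]
bar80 [([0.5126, -0.0591, 0.0024], 0.88)]
knob_top [([0.5553, -0.3579, 0.0932], 0.67)]
pointer [([0.5979, -0.3225, 0.0321], 0.46)]
key_round_top [([0.4591, -0.3555, 0.0501], 0.61)]
key_square_top [([0.4642, -0.2375, 0.0453], 0.96)]
key_oblong_top [([0.4635, -0.295, 0.0447], 0.68)]
console [([0.511, -0.2954, 0.0017], 0.75)]
dish [([0.5116, -0.2972, 0.0017], 0.67)]
t 4.6 tcp [ 0.5001 -0.3289  0.2396] tilt 0.11 yaw_y 87.2 q6 -2.19 open 0.0932 F [ 0.1  0.4 -1. ]
delta [-0.0514 -0.0286 -0.0003] spin 0.003 alt -3.139
```

View pics/c_w.png

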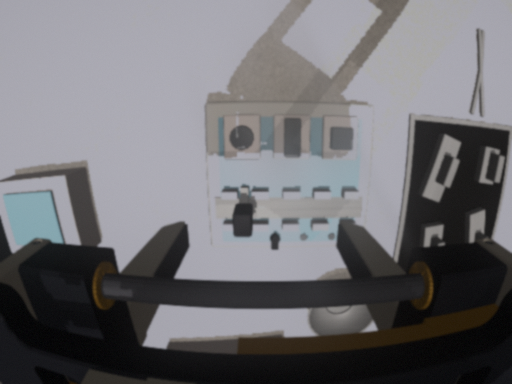

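The wrist view shows the knob at (243,218), the arrow at (275,240), and the keys at (241,137) round, (292,137) oblong and (341,138) square. I'll enlarge it to measure.

```bash
python3 - <<'E'
from h import *
c=shot("wrist"); c["fish"]=True; np.save("w1.npy",c,allow_pickle=True)
g=c["color"][90:255,200:380]; cv2.imwrite("pics/d_w.png",cv2.resize(cv2.convertScaleAbs(g,alpha=1.4),None,fx=4,fy=3.6,interpolation=2))
E
```

```text
(no output)
```

View pics/d_w.png

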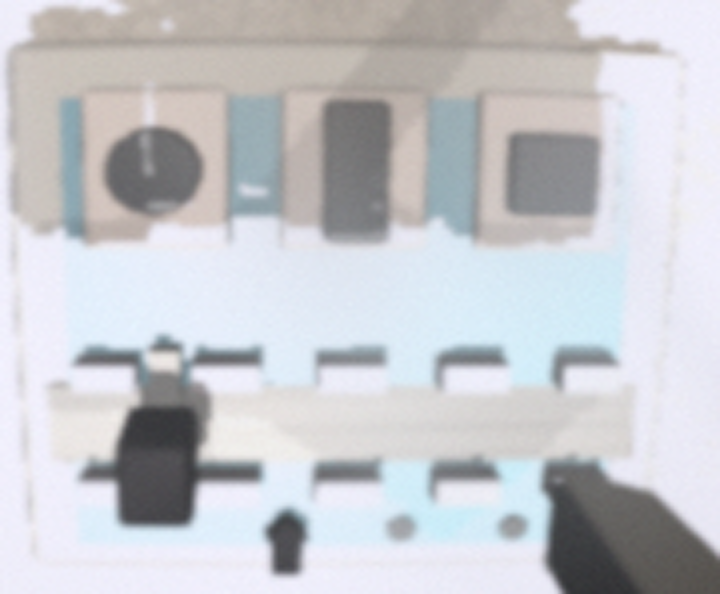

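```bash
python3 - <<'E'
from h import *
c=np.load("w1.npy",allow_pickle=True).item()
f=lambda x,y,z: px2w(c,200+x/4-0.4,90+y/3.6-0.4,z).round(4)
P=dict(knob=f(156,483,.092),ptr=f(287,545,.042),rnd=f(154,170,.048),obl=f(357,171,.048),sq=f(555,175,.048),bl=f(12,48,.03),br=f(684,60,.03),tl=f(36,560,.03),tr=f(650,562,.03))
for k,v in P.items(): print(k,v)
# teeth front-left edges along row (z .046): white tops
for row in ([(75,378),(195,378),(317,378),(437,378),(560,378)],[(80,490),(198,490),(315,490),(432,490)]):
    q=np.array([f(x,y,.046) for x,y in row]); print(q[:,:2].tolist(), np.polyfit(q[:,1],q[:,0],1))
E
```

```text
knob [ 0.5519 -0.3582  0.092 ]
ptr [ 0.5998 -0.3212  0.042 ]
rnd [ 0.4578 -0.3558  0.048 ]
obl [ 0.4611 -0.2947  0.048 ]
sq [ 0.4641 -0.2333  0.048 ]
bl [ 0.4131 -0.3998  0.03  ]
br [ 0.4244 -0.1838  0.03  ]
tl [ 0.6087 -0.4103  0.03  ]
tr [ 0.6229 -0.1881  0.03  ]
[[0.5297, -0.3861], [0.5316, -0.3478], [0.5334, -0.3093], [0.5353, -0.2709], [0.5374, -0.2303]] [0.0491715  0.54866809]
[[0.5726, -0.3885], [0.5742, -0.3495], [0.576, -0.3112], [0.5782, -0.2725]] [0.04814401 0.59115799]
```

```bash
python3 - <<'E'
from h import *
tofrom([0.5535,-0.3595,0.058],np.pi/2-0.05)
E
```

```text
t 4.65 tcp [ 0.5001 -0.3291  0.2395] tilt 0.11 yaw_y 87.2 q6 -2.19 open 0.0929 F [ 0.5 -1.3 -0.1]
delta [-0.0544 -0.0278  0.1817] spin 0.001 alt -3.141
```

```bash
python3 -m pendant '[{"delta_pos":[-0.03,-0.015,0.02],"spin":0},{"delta_pos":[-0.0545,-0.028,0.04],"spin":0},{"delta_pos":[-0.0545,-0.028,0.07],"spin":0},{"delta_pos":[-0.0545,-0.028,0.1],"spin":0},{"delta_pos":[-0.0545,-0.028,0.12],"spin":0},{"delta_pos":[-0.0545,-0.028,0.14],"spin":0},{"delta_pos":[-0.0545,-0.028,0.16],"spin":0},{"delta_pos":[-0.0545,-0.028,0.175],"spin":0},{"delta_pos":[-0.0545,-0.028,0.182],"spin":0},{"delta_pos":[-0.0545,-0.028,0.182],"spin":0}]'; python3 - <<'E'
from h import *
c=shot("wrist"); cv2.imwrite("pics/e_w.png",c["color"])
tofrom([0.5535,-0.3595,0.058],np.pi/2-0.05)
E
```

```text
t: 5.65
tool_pos: [0.553, -0.3591, 0.0566]
orientation: [0.077, 3.14, 0.002]
force: [-0.4, -0.1, 0.8]
opening: 0.093
t 5.7 tcp [ 0.5536 -0.3596  0.0578] tilt 0.1 yaw_y 87.2 q6 -2.177 open 0.0928 F [ 0.7 -0.1  0.3]
delta [ 0.0001  0.0001 -0.0002] spin 0.001 alt -3.14
```

View pics/e_w.png

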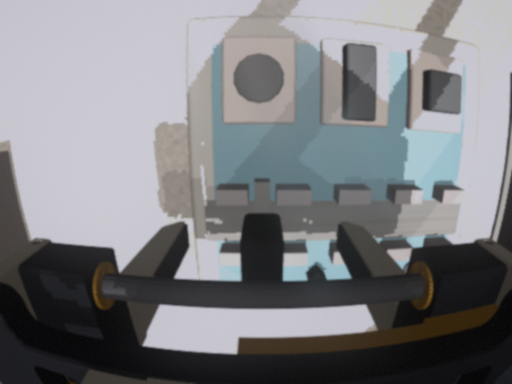

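The knob sits midway between the fingers at (262,245), so I'm closing on it.

```bash
python3 -m pendant '[{"delta_pos":[0,0,0],"spin":0},{"delta_pos":[0,0,0],"spin":0},{"delta_pos":[0,0,0],"spin":0},{"delta_pos":[0,0,0],"spin":0},{"delta_pos":[0,0,0],"spin":0},{"delta_pos":[0,0,0],"spin":0}]' 1 30; python3 -m pendant '[{"delta_pos":[0,0,-0.007],"spin":0},{"delta_pos":[0,0,-0.014],"spin":0},{"delta_pos":[0,0,-0.021],"spin":0},{"delta_pos":[0,0,-0.021],"spin":0}]'
```

```text
t: 6.3
tool_pos: [0.5536, -0.3596, 0.0579]
orientation: [0.077, 3.139, -0.0]
force: [-0.2, 0.6, -0.2]
opening: 0.0496
t: 6.7
tool_pos: [0.5546, -0.3604, 0.0813]
orientation: [0.077, 3.136, -0.003]
force: [-1.8, 1.4, 11.0]
opening: 0.0216
```

```bash
python3 - <<'E'
from h import *
c=shot("wrist"); cv2.imwrite("pics/f_w.png",c["color"])
tofrom([0.5535,-0.3595,0.058],np.pi/2-0.05)
E
```

```text
t 6.75 tcp [ 0.5546 -0.3605  0.0814] tilt 0.29 yaw_y 87.2 q6 -2.177 open 0.0218 F [-3.5 -0.   9.7]
delta [0.0013 0.001  0.0234] spin 0.001 alt -3.141
```

View pics/f_w.png

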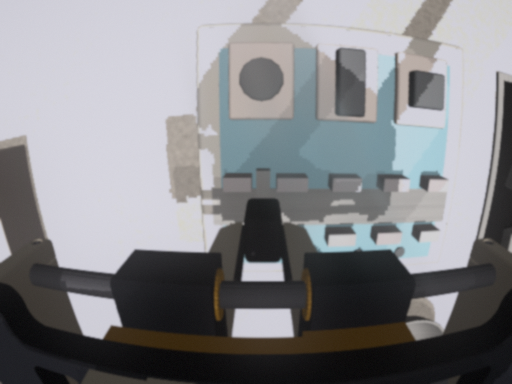

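The fingers were still closing when I lifted, so they hold only the top of the knob. I'm opening, going down again and allowing more time to close.

```bash
python3 -m pendant '[{"delta_pos":[0,0,0],"spin":0},{"delta_pos":[0,0,0],"spin":0},{"delta_pos":[0.001,0.001,0],"spin":0},{"delta_pos":[0.001,0.001,0],"spin":0},{"delta_pos":[0.001,0.001,0.01],"spin":0},{"delta_pos":[0.001,0.001,0.02],"spin":0},{"delta_pos":[0.001,0.001,0.0235],"spin":0},{"delta_pos":[0.001,0.001,0.0235],"spin":0}]' -0.4 30;  python3 -m pendant '[{"delta_pos":[0,0,0],"spin":0},{"delta_pos":[0,0,0],"spin":0},{"delta_pos":[0,0,0],"spin":0},{"delta_pos":[0,0,0],"spin":0},{"delta_pos":[0,0,0],"spin":0},{"delta_pos":[0,0,0],"spin":0},{"delta_pos":[0,0,0],"spin":0},{"delta_pos":[0,0,0],"spin":0}]' 1 30
```

```text
t: 7.55
tool_pos: [0.5528, -0.3588, 0.0559]
orientation: [0.077, 3.139, -0.001]
force: [0.1, 0.3, -0.6]
opening: 0.0649
t: 8.35
tool_pos: [0.5529, -0.3589, 0.0561]
orientation: [0.077, 3.138, -0.001]
force: [0.4, -0.2, 1.6]
opening: 0.0217
```

```bash
python3 -m pendant '[{"delta_pos":[0,0,-0.006],"spin":0},{"delta_pos":[0,0,-0.012],"spin":0},{"delta_pos":[0,0,-0.018],"spin":0},{"delta_pos":[0,0,-0.021],"spin":0},{"delta_pos":[0,0,-0.021],"spin":0},{"delta_pos":[0,0,-0.021],"spin":0}]'; python3 - <<'E'
from h import *
c=shot("wrist"); cv2.imwrite("pics/g_w.png",c["color"])
tofrom([0.5550,-0.3195,0.077],np.pi/2-0.05)
E
```

```text
t: 8.95
tool_pos: [0.5529, -0.3591, 0.0772]
orientation: [0.077, 3.138, -0.002]
force: [1.1, 0.3, -0.6]
opening: 0.022
t 9.0 tcp [ 0.5528 -0.359   0.077 ] tilt 0.15 yaw_y 87.2 q6 -2.176 open 0.0221 F [ 0.6 -0.1 -0.6]
delta [-0.0002  0.0396 -0.    ] spin 0.001 alt -3.141
```

View pics/g_w.png

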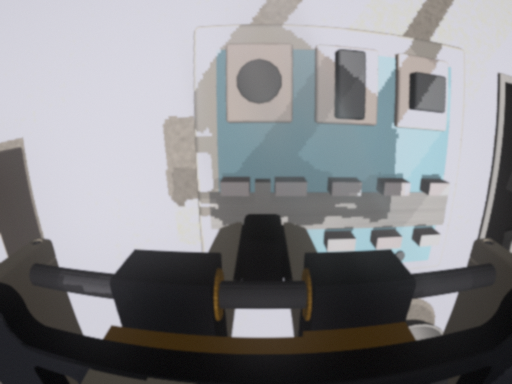

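The knob now sits higher between the fingers and its crossbar has moved to (263,187), so it is lifted. I'm sliding one notch.

```bash
python3 -m pendant '[{"delta_pos":[0,0.01,0],"spin":0},{"delta_pos":[0,0.02,0],"spin":0},{"delta_pos":[0,0.03,0],"spin":0},{"delta_pos":[0,0.0396,0],"spin":0},{"delta_pos":[0,0.0396,0],"spin":0},{"delta_pos":[0,0.0396,0],"spin":0}]'; python3 - <<'E'
from h import *
c=shot("wrist"); cv2.imwrite("pics/h_w.png",c["color"])
tofrom([0.5550,-0.3195,0.056],np.pi/2-0.05)
E
```

```text
t: 9.6
tool_pos: [0.5548, -0.3187, 0.0769]
orientation: [0.075, 3.138, -0.001]
force: [0.6, 0.7, -0.7]
opening: 0.0218
t 9.65 tcp [ 0.5548 -0.3191  0.0769] tilt 0.14 yaw_y 87.2 q6 -2.125 open 0.022 F [ 0.8  1.2 -1.6]
delta [-0.0002 -0.0004  0.0209] spin 0.001 alt -3.14
```

View pics/h_w.png

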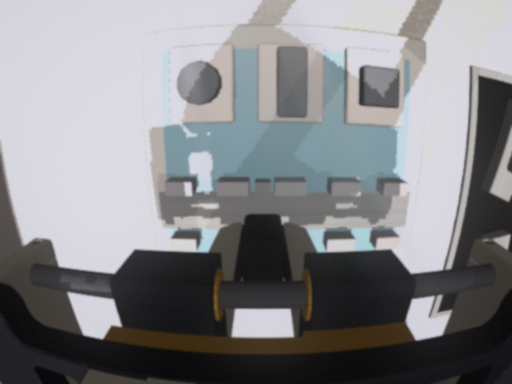

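The crossbar at (263,187) is centred between the teeth at (233,187) and (290,187). I'm lowering it and letting go.

```bash
python3 -m pendant '[{"delta_pos":[0,0,0.006],"spin":0},{"delta_pos":[0,0,0.012],"spin":0},{"delta_pos":[0,0,0.018],"spin":0},{"delta_pos":[0,0,0.02],"spin":0},{"delta_pos":[0,0,0.02],"spin":0}]'; python3 -m pendant '[{"delta_pos":[0,0,0],"spin":0},{"delta_pos":[0,0,0],"spin":0},{"delta_pos":[0,0,0],"spin":0},{"delta_pos":[0,0,0],"spin":0},{"delta_pos":[0,0,0],"spin":0},{"delta_pos":[0,0,0],"spin":0}]' -1; python3 - <<'E'
from h import *
c=shot("wrist"); cv2.imwrite("pics/i_w.png",c["color"])
tofrom([0.48,-0.25,0.22],np.pi/2-0.05)
E
```

```text
t: 10.15
tool_pos: [0.5548, -0.3192, 0.0567]
orientation: [0.076, 3.138, -0.001]
force: [0.9, -0.1, -1.3]
opening: 0.022
t: 10.75
tool_pos: [0.5548, -0.3192, 0.0567]
orientation: [0.076, 3.138, -0.001]
force: [-0.3, -0.5, -0.2]
opening: 0.0653
t 10.8 tcp [ 0.5548 -0.3192  0.0567] tilt 0.13 yaw_y 87.2 q6 -2.125 open 0.0694 F [ 0.1 -0.   0.3]
delta [ 0.0777  0.0654 -0.1635] spin 0.001 alt -3.14
```

View pics/i_w.png

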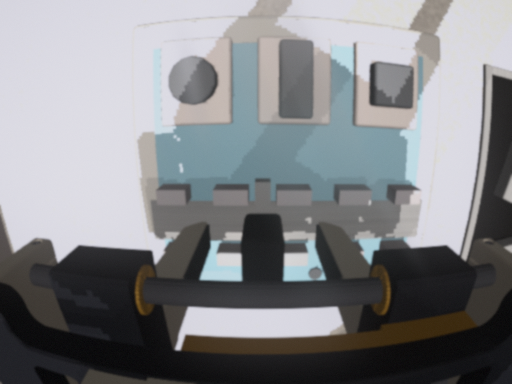

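The knob is down in the marked notch: the crossbar end at (263,186) looks as it did when parked. I'm going up and over the pan.

```bash
python3 -m pendant '[{"delta_pos":[0,0,-0.02],"spin":0},{"delta_pos":[0,0,-0.05],"spin":0},{"delta_pos":[0,0,-0.09],"spin":0},{"delta_pos":[0,0.01,-0.13],"spin":0},{"delta_pos":[0.01,0.04,-0.165],"spin":0},{"delta_pos":[0.02,0.08,-0.183],"spin":0},{"delta_pos":[0.03,0.125,-0.183],"spin":0},{"delta_pos":[0.04,0.17,-0.183],"spin":0},{"delta_pos":[0.05,0.215,-0.183],"spin":0},{"delta_pos":[0.055,0.26,-0.183],"spin":0}]'; python3 -m pendant '[{"delta_pos":[0,0.04,0],"spin":0},{"delta_pos":[0,0.055,0],"spin":0},{"delta_pos":[0,0.055,0],"spin":0}]';  python3 - <<'E'
from h import *
c=shot("wrist"); c["fish"]=True; np.save("w2.npy",c,allow_pickle=True); cv2.imwrite("pics/j_w.png",c["color"])
t=shot("top"); np.save("t2.npy",t,allow_pickle=True); cv2.imwrite("pics/j_t.png",t["color"])
for k in robot.mark_of("wrist","bar60"): print(cam2w(c,k["location"]).round(4),round(k["score"],2))
tofrom([0.48,-0.25,0.22],np.pi/2-0.05)
E
```

```text
t: 11.8
tool_pos: [0.5113, -0.0552, 0.2397]
orientation: [0.077, 3.138, -0.001]
force: [1.1, 0.1, -0.1]
opening: 0.0927
t: 12.1
tool_pos: [0.5141, 0.0015, 0.2399]
orientation: [0.072, 3.137, -0.001]
force: [0.7, -0.4, 0.6]
opening: 0.093
[0.5112 0.042  0.0078] 0.9
[0.6108 0.0123 0.0017] 0.89
[ 0.651  -0.0591  0.0062] 0.87
[ 0.5122 -0.0587  0.0017] 0.69
[0.5176 0.3284 0.0087] 0.58
t 12.25 tcp [ 0.5142 -0.0013  0.2396] tilt 0.17 yaw_y 87.2 q6 -1.623 open 0.0926 F [ 1.1 -0.3 -0.6]
delta [ 0.0218 -0.25    0.0199] spin 0.0 alt -3.141
```

View pics/j_w.png

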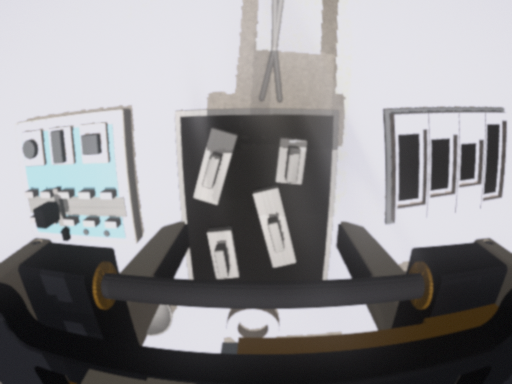

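View pics/j_t.png

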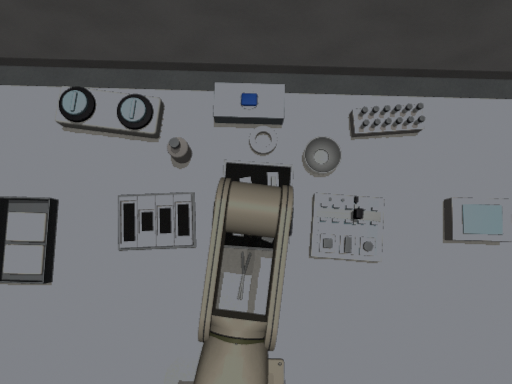

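The wrist view shows the bars on the pan: bar100 at (215,168), bar60 at (291,162), bar120 at (274,228) and bar80 at (223,255). bar120 has been knocked about 4 cm since the start. I'll enlarge it to measure.

```bash
cat > bars.py <<'E'
from h import *
def bars(c,zt=0.021,roi=(180,105,345,290),save=None,thr=110):
    g=cv2.cvtColor(c["color"],cv2.COLOR_BGR2GRAY)
    # rectify to plane z=zt at 0.5mm over the pan
    xs=np.arange(0.44,0.73,0.0005); ys=np.arange(-0.13,0.12,0.0005)
    X,Y=np.meshgrid(xs,ys,indexing="ij")
    P=np.stack([X,Y,np.full_like(X,zt)],-1)@np.array(c["R"]).T+c["t"]
    K=c["camera_matrix"]
    if c.get("fish"):
        r=np.hypot(P[...,0],P[...,1]); th=np.arctan2(r,P[...,2]); k=K[0,0]*th/r
        U=K[0,2]+P[...,0]*k; V=K[1,2]+P[...,1]*k
    else: U=K[0,2]+K[0,0]*P[...,0]/P[...,2]; V=K[1,2]+K[1,1]*P[...,1]/P[...,2]
    im=cv2.remap(c["color"],U.astype(np.float32),V.astype(np.float32),cv2.INTER_CUBIC)
    return im,xs,ys
E
python3 - <<'E'
from bars import *
c=np.load("w2.npy",allow_pickle=True).item()
im,xs,ys=bars(c)
im=cv2.flip(im,-1) # up=+x, left=+y
for i in range(0,580,40): cv2.putText(im,"%.2f"%(0.73-i*0.0005),(0,i+4),0,0.3,(0,0,255),1)
cv2.imwrite("pics/k.png",cv2.resize(im,None,fx=1,fy=1))
print(im.shape)
E
```

```text
(580, 500, 3)
```

View pics/k.png

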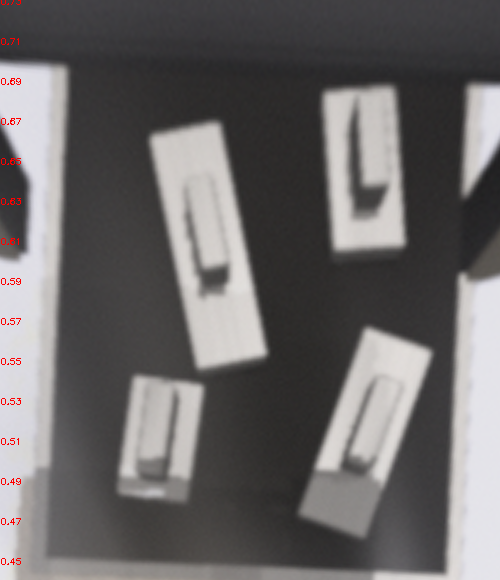

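```bash
cat > rect.py <<'E'
from h import *
def rect(c,z,x0,x1,y0,y1,s=0.0005):
    xs=np.arange(x1,x0,-s); ys=np.arange(y1,y0,-s)
    X,Y=np.meshgrid(xs,ys,indexing="ij")
    P=np.stack([X,Y,np.full_like(X,z)],-1)@np.array(c["R"]).T+c["t"]; K=c["camera_matrix"]
    if c.get("fish"):
        r=np.hypot(P[...,0],P[...,1]); k=K[0,0]*np.arctan2(r,P[...,2])/r
    else: k=K[0,0]/P[...,2]
    return cv2.remap(c["color"],(K[0,2]+P[...,0]*k).astype(np.float32),(K[1,2]+P[...,1]*k).astype(np.float32),cv2.INTER_CUBIC)
def darkrects(im,x1,y1,s=0.0005,thr=60,amin=6000):
    g=cv2.cvtColor(im,cv2.COLOR_BGR2GRAY); m=(g<thr).astype(np.uint8); m=cv2.morphologyEx(m,cv2.MORPH_OPEN,np.ones((9,9)))
    out=[]
    for k in cv2.findContours(m,0,2)[0]:
        if cv2.contourArea(k)<amin: continue
        (u,v),(w,h),a=cv2.minAreaRect(k); b=cv2.boxPoints(((u,v),(w,h),a))
        e=b[1]-b[0] if np.linalg.norm(b[1]-b[0])>np.linalg.norm(b[2]-b[1]) else b[2]-b[1]
        yaw=np.arctan2(-e[0],-e[1]); yaw=(yaw+np.pi/2)%np.pi-np.pi/2
        out.append((round(x1-v*s,4),round(y1-u*s,4),round(max(w,h)*s,3),round(min(w,h)*s,3),round(yaw,3)))
    return out
E
python3 - <<'E'
from rect import *
c=np.load("t2.npy",allow_pickle=True).item()
im=rect(c,0.010,0.43,0.61,0.16,0.43); cv2.imwrite("pics/l.png",im)
print(darkrects(im,0.61,0.43))
c=np.load("w2.npy",allow_pickle=True).item()
im=rect(c,0.010,0.43,0.61,0.16,0.43); cv2.imwrite("pics/l2.png",im)
print(darkrects(im,0.61,0.43))
tofrom([0.645,-0.0625,0.12],np.pi/2+.063)
E
```

```text
[(0.5201, 0.3298, 0.059, 0.034, np.float32(0.071)), (0.5241, 0.2729, 0.078, 0.034, np.float32(0.059)), (0.5163, 0.3868, 0.119, 0.035, np.float32(0.07)), (0.5277, 0.2158, 0.099, 0.035, np.float32(0.061))]
[(0.522, 0.2749, 0.074, 0.029, np.float32(0.071)), (0.5135, 0.3906, 0.114, 0.024, np.float32(0.066)), (0.5256, 0.2179, 0.093, 0.029, np.float32(0.074))]
t 12.25 tcp [ 0.5142 -0.0013  0.2396] tilt 0.17 yaw_y 87.2 q6 -1.623 open 0.0926 F [ 1.1 -0.3 -0.6]
delta [-0.1334 -0.0545  0.1201] spin -0.113 alt 3.029
```

View pics/l2.png

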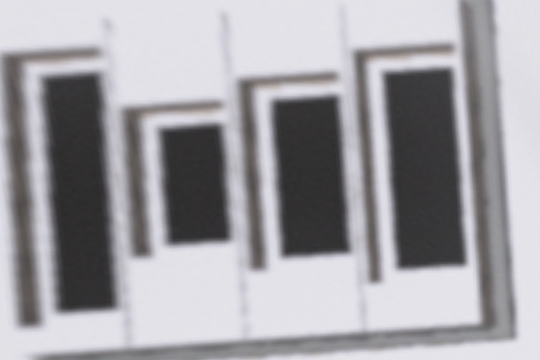

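```bash
python3 - <<'E'
from h import *
tofrom([0.6068,0.0153,0.026],np.pi/2+.202)
E
```

```text
t 12.25 tcp [ 0.5142 -0.0013  0.2396] tilt 0.17 yaw_y 87.2 q6 -1.623 open 0.0926 F [ 1.1 -0.3 -0.6]
delta [-0.0911  0.0215  0.2139] spin -0.252 alt 2.89
```

```bash
python3 -m pendant '[{"delta_pos":[-0.025,0.006,0.01],"spin":-0.07},{"delta_pos":[-0.05,0.012,0.03],"spin":-0.14},{"delta_pos":[-0.075,0.018,0.06],"spin":-0.2},{"delta_pos":[-0.091,0.0215,0.09],"spin":-0.252},{"delta_pos":[-0.091,0.0215,0.12],"spin":-0.252},{"delta_pos":[-0.091,0.0215,0.14],"spin":-0.252},{"delta_pos":[-0.091,0.0215,0.15],"spin":-0.252},{"delta_pos":[-0.091,0.0215,0.15],"spin":-0.252}]' 0.1; python3 - <<'E'
from rect import *
c=shot("wrist"); c["fish"]=True; np.save("w3.npy",c,allow_pickle=True); cv2.imwrite("pics/m_w.png",c["color"])
cv2.imwrite("pics/m_r.png",rect(c,0.047,0.5,0.70,-0.1,0.12))
tofrom([0.6068,0.0153,0.026],np.pi/2+.202)
E
```

```text
t: 13.05
tool_pos: [0.6053, 0.0141, 0.088]
orientation: [0.315, -3.125, 0.002]
force: [-0.5, -0.3, -0.0]
opening: 0.042
t 13.1 tcp [0.6063 0.0143 0.0897] tilt 0.14 yaw_y 101.5 q6 -1.832 open 0.0419 F [ 0.7  0.3 -0.3]
delta [-0.0005  0.001   0.0637] spin -0.001 alt 3.141
```

View pics/m_w.png

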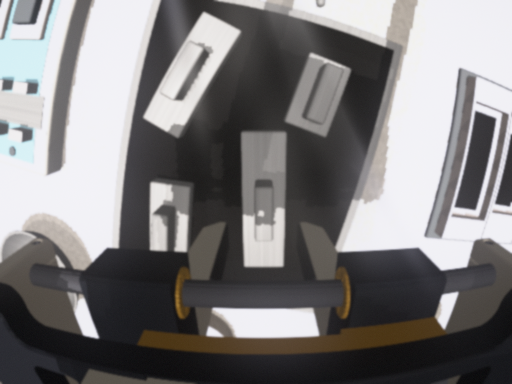

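View pics/m_r.png

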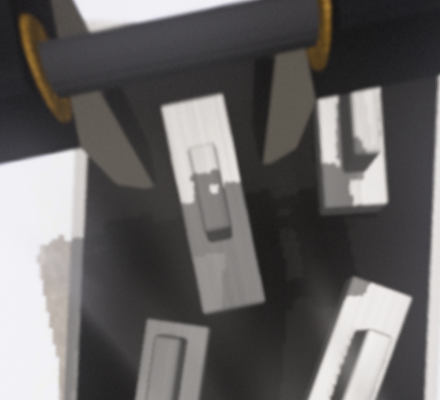

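The fin is centred between the fingers: it measures (0.605, 0.015) and the tool is at (0.606, 0.014). Going down to grip.

```bash
python3 -m pendant '[{"delta_pos":[0,0.001,0.02],"spin":0},{"delta_pos":[0,0.001,0.04],"spin":0},{"delta_pos":[0,0.001,0.055],"spin":0},{"delta_pos":[0,0.001,0.0635],"spin":0},{"delta_pos":[0,0.001,0.0635],"spin":0}]';python3 -m pendant '[{"delta_pos":[0,0,0],"spin":0},{"delta_pos":[0,0,0],"spin":0},{"delta_pos":[0,0,0],"spin":0},{"delta_pos":[0,0,0],"spin":0},{"delta_pos":[0,0,0],"spin":0},{"delta_pos":[0,0,0],"spin":0}]' 1 45; python3 -m pendant '[{"delta_pos":[0,0,-0.02],"spin":0},{"delta_pos":[0,0,-0.05],"spin":0},{"delta_pos":[0,0,-0.08],"spin":0},{"delta_pos":[0,0,-0.1],"spin":0},{"delta_pos":[0,0,-0.1],"spin":0}]';python3 - <<'E'
from rect import *
c=shot("wrist"); c["fish"]=True; cv2.imwrite("pics/n_w.png",c["color"])
tofrom([0.5163,0.3868,0.13],np.pi/2+.066)
E
```

```text
t: 13.6
tool_pos: [0.6058, 0.0151, 0.0256]
orientation: [-0.315, 3.125, -0.002]
force: [-0.7, -0.9, -0.1]
opening: 0.0419
t: 14.2
tool_pos: [0.6062, 0.015, 0.0262]
orientation: [-0.315, 3.124, -0.003]
force: [-0.4, 0.1, 4.6]
opening: 0.0135
t: 14.7
tool_pos: [0.6078, 0.0152, 0.1291]
orientation: [-0.314, 3.12, -0.004]
force: [1.3, -1.2, -5.3]
opening: 0.0135
t 14.75 tcp [0.6066 0.0152 0.1267] tilt 0.2 yaw_y 101.5 q6 -1.83 open 0.014 F [-0.   0.3 -5.8]
delta [ 0.0143  0.3821 -0.0042] spin 0.135 alt -3.007
```

View pics/n_w.png

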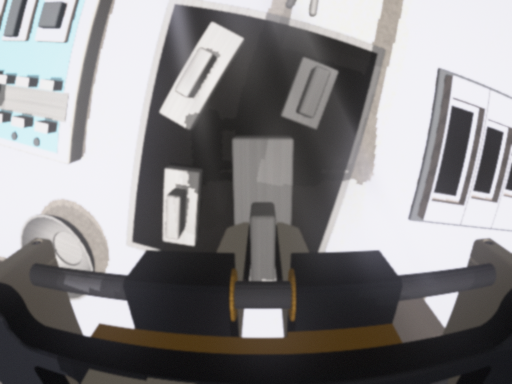

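```bash
python3 -m pendant '[{"delta_pos":[0.001,0.02,0],"spin":0.01},{"delta_pos":[0.002,0.055,0],"spin":0.03},{"delta_pos":[0.004,0.1,0],"spin":0.05},{"delta_pos":[0.005,0.145,0],"spin":0.07},{"delta_pos":[0.007,0.19,0],"spin":0.09},{"delta_pos":[0.009,0.235,0],"spin":0.1},{"delta_pos":[0.01,0.28,0],"spin":0.12},{"delta_pos":[0.012,0.32,0],"spin":0.135},{"delta_pos":[0.013,0.35,0],"spin":0.135},{"delta_pos":[0.014,0.37,0],"spin":0.135}]'; python3 -m pendant '[{"delta_pos":[0,0.008,0],"spin":0},{"delta_pos":[0,0.012,0],"spin":0},{"delta_pos":[0,0.012,0],"spin":0}]'; python3 - <<'E'
from rect import *
c=shot("wrist"); c["fish"]=True; cv2.imwrite("pics/o_w.png",c["color"])
im=rect(c,0.010,0.43,0.61,0.16,0.43); cv2.imwrite("pics/o_r.png",im)
print(darkrects(im,0.61,0.43))
tofrom([0.5163,0.3868,0.033],np.pi/2+.066)
E
```

```text
t: 15.75
tool_pos: [0.5163, 0.3765, 0.1222]
orientation: [0.106, -3.138, 0.006]
force: [0.3, 0.1, -5.2]
opening: 0.0136
t: 16.05
tool_pos: [0.5149, 0.3876, 0.1203]
orientation: [0.106, -3.136, 0.008]
force: [-0.0, 0.0, -5.5]
opening: 0.0138
[(0.5183, 0.3312, 0.057, 0.034, np.float32(0.055)), (0.5225, 0.2744, 0.076, 0.032, np.float32(0.073)), (0.5264, 0.2177, 0.096, 0.032, np.float32(0.075)), (0.5985, 0.31, 0.109, 0.023, np.float32(-1.571))]
t 16.1 tcp [0.5154 0.3873 0.1209] tilt 0.32 yaw_y 93.9 q6 -1.071 open 0.0134 F [ 0.  -0.2 -5.8]
delta [-0.0011 -0.0001  0.0879] spin 0.001 alt -3.14
```

View pics/o_w.png

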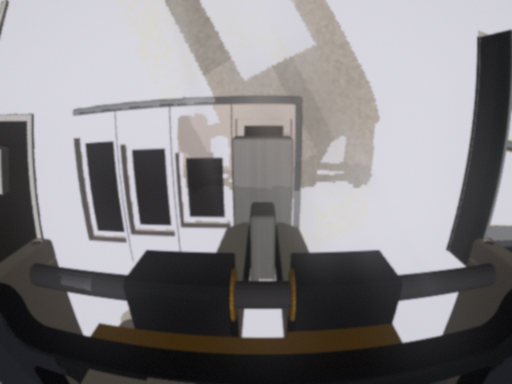

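View pics/o_r.png

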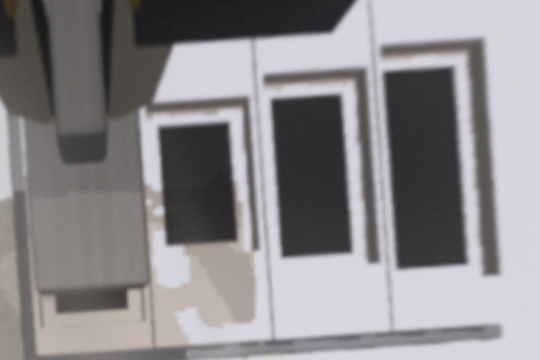

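The bar is lined up over its trough; the two cameras' trough readings agree within 2 mm. Lowering.

```bash
python3 -m pendant '[{"delta_pos":[0,0,0.02],"spin":0},{"delta_pos":[0,0,0.045],"spin":0},{"delta_pos":[0,0,0.065],"spin":0},{"delta_pos":[0,0,0.08],"spin":0},{"delta_pos":[0,0,0.086],"spin":0},{"delta_pos":[0,0,0.088],"spin":0},{"delta_pos":[0,0,0.088],"spin":0}]'; python3 - <<'E'
from rect import *
c=shot("wrist"); c["fish"]=True; cv2.imwrite("pics/p_w.png",c["color"])
tofrom([0.5155,0.3873,0.032],np.pi/2+.066)
E
```

```text
t: 16.8
tool_pos: [0.5158, 0.3869, 0.0337]
orientation: [0.105, -3.138, 0.007]
force: [0.4, 0.1, -5.8]
opening: 0.0138
t 16.85 tcp [0.516  0.3872 0.0342] tilt 0.24 yaw_y 93.8 q6 -1.071 open 0.0136 F [ 0.6  0.4 -5.2]
delta [0.0005 0.0002 0.0022] spin 0.001 alt -3.141
```

View pics/p_w.png

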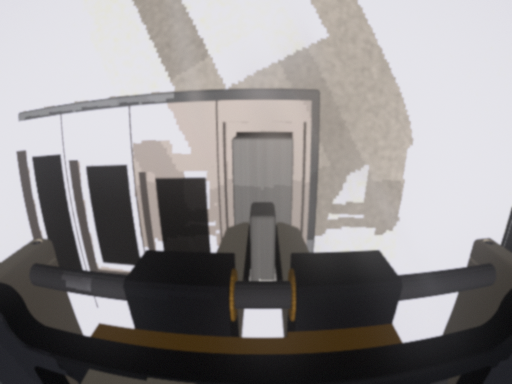

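```bash
python3 -m pendant '[{"delta_pos":[0,0,0.002],"spin":0},{"delta_pos":[0,0,0.002],"spin":0}]'; python3 -m pendant '[{"delta_pos":[0,0,0],"spin":0},{"delta_pos":[0,0,0],"spin":0},{"delta_pos":[0,0,0],"spin":0},{"delta_pos":[0,0,0],"spin":0},{"delta_pos":[0,0,-0.01],"spin":0},{"delta_pos":[0,0,-0.03],"spin":0},{"delta_pos":[0,0,-0.06],"spin":0},{"delta_pos":[0,0,-0.1],"spin":0},{"delta_pos":[0,0,-0.14],"spin":0},{"delta_pos":[0,0,-0.17],"spin":0}]' 0.1; python3 - <<'E'
from rect import *
c=shot("wrist"); c["fish"]=True; cv2.imwrite("pics/q_w.png",c["color"])
tofrom([0.5095,0.039,0.15],np.pi/2-.13)
E
```

```text
t: 17.05
tool_pos: [0.5167, 0.3877, 0.0332]
orientation: [-0.105, 3.139, -0.005]
force: [-1.0, 0.1, -5.8]
opening: 0.0135
t: 18.05
tool_pos: [0.5173, 0.3886, 0.2074]
orientation: [-0.105, 3.136, -0.002]
force: [0.7, 0.8, 0.4]
opening: 0.0421
t 18.1 tcp [0.5192 0.3899 0.2133] tilt 0.57 yaw_y 93.9 q6 -1.071 open 0.042 F [1.4 0.1 3.5]
delta [ 0.0338 -0.3496  0.0623] spin 0.197 alt -2.944
```

View pics/q_w.png

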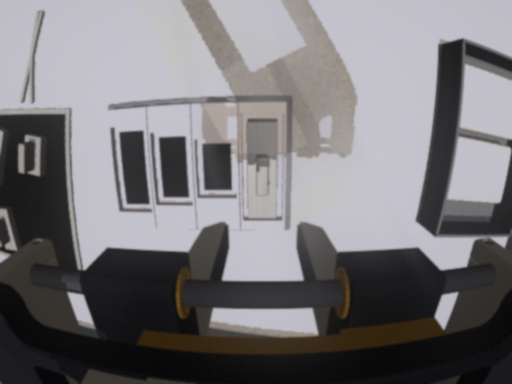

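bar120 lies in its trough at (262,170). Next is bar60.

```bash
python3 -m pendant '[{"delta_pos":[0.002,-0.02,0.005],"spin":0.02},{"delta_pos":[0.006,-0.06,0.005],"spin":0.04},{"delta_pos":[0.01,-0.105,0.005],"spin":0.06},{"delta_pos":[0.014,-0.15,0.005],"spin":0.08},{"delta_pos":[0.018,-0.195,0.005],"spin":0.1},{"delta_pos":[0.023,-0.24,0.005],"spin":0.12},{"delta_pos":[0.028,-0.285,0.015],"spin":0.14},{"delta_pos":[0.032,-0.32,0.035],"spin":0.17},{"delta_pos":[0.034,-0.345,0.06],"spin":0.197},{"delta_pos":[0.034,-0.349,0.085],"spin":0.197}]'; python3 -m pendant '[{"delta_pos":[0,0,0],"spin":0},{"delta_pos":[0,0,0],"spin":0}]';python3 - <<'E'
from rect import *
c=shot("wrist"); c["fish"]=True; cv2.imwrite("pics/r_w.png",c["color"])
im=rect(c,0.047,0.44,0.70,-0.12,0.12); cv2.imwrite("pics/r_r.png",im)
tofrom([0.5095,0.039,0.026],np.pi/2-.13)
E
```

```text
t: 19.1
tool_pos: [0.5099, 0.0367, 0.1276]
orientation: [0.209, 3.123, 0.004]
force: [0.5, 0.2, 0.6]
opening: 0.0421
t: 19.3
tool_pos: [0.5098, 0.0366, 0.1282]
orientation: [0.21, 3.123, 0.004]
force: [-0.2, 0.5, 1.7]
opening: 0.0419
t 19.35 tcp [0.5106 0.037  0.1291] tilt 0.77 yaw_y 82.4 q6 -1.467 open 0.042 F [ 0.9 -0.7  0.3]
delta [0.0027 0.0014 0.1031] spin -0.003 alt 3.138
```

View pics/r_r.png

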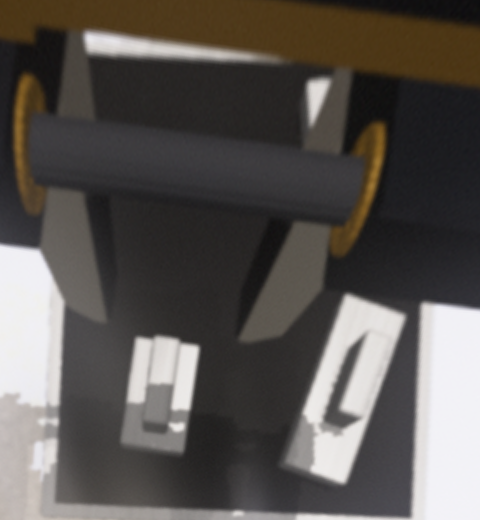

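```bash
python3 -m pendant '[{"delta_pos":[0.0015,0.001,0.03],"spin":0},{"delta_pos":[0.0025,0.0015,0.06],"spin":0},{"delta_pos":[0.0025,0.0015,0.085],"spin":0},{"delta_pos":[0.0025,0.0015,0.098],"spin":0},{"delta_pos":[0.0025,0.0015,0.103],"spin":0},{"delta_pos":[0.0025,0.0015,0.103],"spin":0},{"delta_pos":[0.0025,0.0015,0.103],"spin":0}]';python3 -m pendant '[{"delta_pos":[0,0,0],"spin":0},{"delta_pos":[0,0,0],"spin":0},{"delta_pos":[0,0,0],"spin":0},{"delta_pos":[0,0,0],"spin":0},{"delta_pos":[0,0,0],"spin":0},{"delta_pos":[0,0,0],"spin":0}]' 1 45; python3 -m pendant '[{"delta_pos":[0,0,-0.02],"spin":0},{"delta_pos":[0,0,-0.05],"spin":0},{"delta_pos":[0,0,-0.08],"spin":0},{"delta_pos":[0,0,-0.1],"spin":0},{"delta_pos":[0,0,-0.1],"spin":0},{"delta_pos":[0,0,-0.1],"spin":0},{"delta_pos":[0,0,-0.1],"spin":0}]';python3 - <<'E'
from rect import *
c=shot("wrist"); c["fish"]=True; cv2.imwrite("pics/s_w.png",c["color"])
tofrom([0.5193,0.3305,0.12],np.pi/2+.066)
E
```

```text
t: 20.05
tool_pos: [0.511, 0.0392, 0.0278]
orientation: [0.208, 3.119, 0.005]
force: [-0.5, 0.1, 0.3]
opening: 0.042
t: 20.65
tool_pos: [0.5112, 0.0392, 0.0281]
orientation: [0.208, 3.119, 0.005]
force: [-1.1, 0.4, 4.2]
opening: 0.0137
t: 21.35
tool_pos: [0.5082, 0.039, 0.1258]
orientation: [0.208, 3.122, 0.004]
force: [0.6, 0.9, -3.2]
opening: 0.0134
t 21.4 tcp [0.5082 0.039  0.1258] tilt 0.72 yaw_y 82.4 q6 -1.464 open 0.0136 F [-0.3 -0.  -3.2]
delta [0.0278 0.2904 0.0065] spin -0.199 alt 2.942
```

View pics/s_w.png

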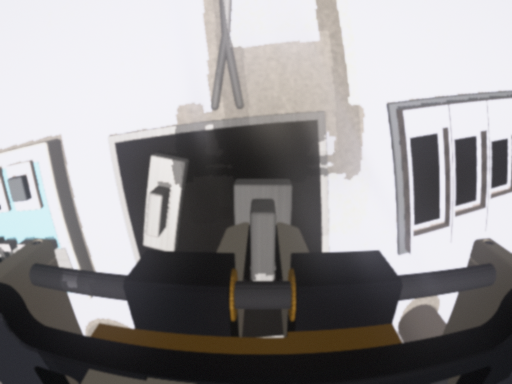

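```bash
python3 -m pendant '[{"delta_pos":[0.002,0.02,0],"spin":-0.02},{"delta_pos":[0.005,0.06,0],"spin":-0.04},{"delta_pos":[0.01,0.105,0],"spin":-0.07},{"delta_pos":[0.014,0.15,0],"spin":-0.1},{"delta_pos":[0.019,0.195,0],"spin":-0.13},{"delta_pos":[0.023,0.235,0],"spin":-0.16},{"delta_pos":[0.026,0.27,0],"spin":-0.18},{"delta_pos":[0.028,0.29,0],"spin":-0.199},{"delta_pos":[0.028,0.2904,0],"spin":-0.199},{"delta_pos":[0.028,0.2904,0],"spin":-0.199}]'; python3 - <<'E'
from rect import *
c=shot("wrist"); c["fish"]=True; cv2.imwrite("pics/t_w.png",c["color"])
im=rect(c,0.010,0.43,0.61,0.16,0.43); cv2.imwrite("pics/t_r.png",im)
print(darkrects(im,0.61,0.43))
tofrom([0.5193,0.3305,0.034],np.pi/2+.066)
E
```

```text
t: 22.4
tool_pos: [0.518, 0.3303, 0.1247]
orientation: [-0.104, 3.13, 0.0]
force: [-0.6, -0.2, -3.2]
opening: 0.0136
[(0.5222, 0.2745, 0.077, 0.034, np.float32(0.071)), (0.5265, 0.2179, 0.096, 0.032, np.float32(0.073))]
t 22.45 tcp [0.5183 0.3297 0.125 ] tilt 0.59 yaw_y 93.8 q6 -1.15 open 0.0136 F [ 0.1 -0.3 -3.8]
delta [-0.0001  0.0008  0.091 ] spin -0.0 alt 3.141
```

View pics/t_w.png

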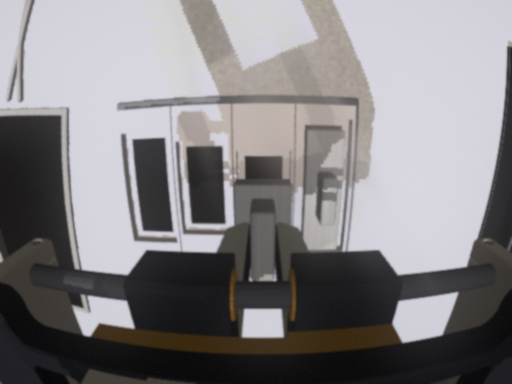

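```bash
python3 -m pendant '[{"delta_pos":[0,0.0008,0.02],"spin":0},{"delta_pos":[0,0.0008,0.045],"spin":0},{"delta_pos":[0,0.0008,0.068],"spin":0},{"delta_pos":[0,0.0008,0.084],"spin":0},{"delta_pos":[0,0.0008,0.09],"spin":0},{"delta_pos":[0,0.0008,0.091],"spin":0},{"delta_pos":[0,0.0008,0.091],"spin":0}]'; python3 - <<'E'
from rect import *
c=shot("wrist"); c["fish"]=True; cv2.imwrite("pics/u_w.png",c["color"])
tofrom([0.5193,0.3305,0.033],np.pi/2+.066)
E
```

```text
t: 23.15
tool_pos: [0.5198, 0.3303, 0.0347]
orientation: [-0.102, 3.129, 0.001]
force: [0.2, 0.1, -3.3]
opening: 0.0138
t 23.2 tcp [0.5199 0.3305 0.0349] tilt 0.67 yaw_y 93.7 q6 -1.148 open 0.0137 F [-0.8  0.1 -2.3]
delta [0.0006 0.     0.0018] spin -0.001 alt 3.141
```

View pics/u_w.png

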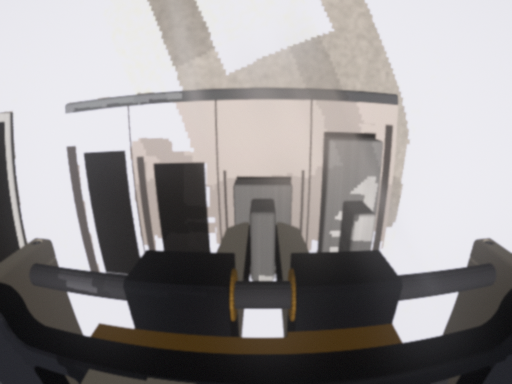

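```bash
python3 -m pendant '[{"delta_pos":[0,0,0.0018],"spin":0},{"delta_pos":[0,0,0.0018],"spin":0}]'; python3 -m pendant '[{"delta_pos":[0,0,0],"spin":0},{"delta_pos":[0,0,0],"spin":0},{"delta_pos":[0,0,0],"spin":0},{"delta_pos":[0,0,0],"spin":0},{"delta_pos":[0,0,-0.01],"spin":0},{"delta_pos":[0,0,-0.04],"spin":0},{"delta_pos":[0,0,-0.08],"spin":0},{"delta_pos":[0,0,-0.12],"spin":0},{"delta_pos":[0,0,-0.15],"spin":0},{"delta_pos":[0,0,-0.15],"spin":0}]' 0.1; python3 -m pendant '[{"delta_pos":[0,0,0],"spin":0},{"delta_pos":[0,0,0],"spin":0}]'; python3 - <<'E'
from rect import *
c=shot("wrist"); c["fish"]=True; cv2.imwrite("pics/v_w.png",c["color"])
tofrom([0.645,-0.0625,0.19],np.pi/2+.063)
E
```

```text
t: 23.4
tool_pos: [0.5203, 0.3306, 0.0334]
orientation: [-0.102, 3.128, 0.002]
force: [-0.1, -0.4, -3.6]
opening: 0.0139
t: 24.4
tool_pos: [0.5214, 0.3321, 0.191]
orientation: [-0.101, 3.118, 0.009]
force: [0.1, -0.1, 1.0]
opening: 0.0422
t: 24.6
tool_pos: [0.5216, 0.3322, 0.1915]
orientation: [-0.102, 3.117, 0.01]
force: [-0.3, -0.1, 0.5]
opening: 0.0421
t 24.65 tcp [0.5212 0.332  0.1905] tilt 1.27 yaw_y 93.7 q6 -1.148 open 0.0423 F [-1.2 -0.4 -0.4]
delta [-0.0979 -0.4017  0.0007] spin 0.002 alt -3.139
```

View pics/v_w.png

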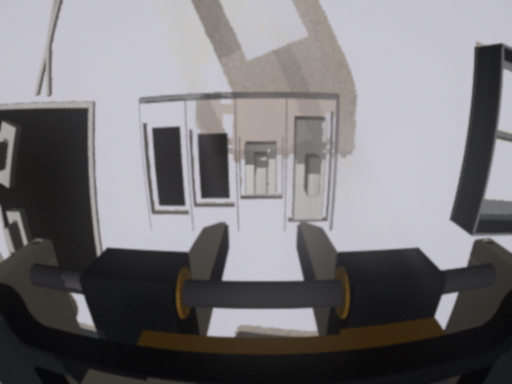

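bar60 is in its trough at (262,168) and bar120 at (309,170). Next is bar80.

```bash
python3 -m pendant '[{"delta_pos":[-0.004,-0.02,0],"spin":0},{"delta_pos":[-0.013,-0.06,0],"spin":0},{"delta_pos":[-0.024,-0.105,0],"spin":0},{"delta_pos":[-0.035,-0.15,0],"spin":0},{"delta_pos":[-0.046,-0.195,0],"spin":0},{"delta_pos":[-0.057,-0.24,0],"spin":0},{"delta_pos":[-0.068,-0.285,0],"spin":0},{"delta_pos":[-0.079,-0.33,0],"spin":0},{"delta_pos":[-0.09,-0.37,0],"spin":0},{"delta_pos":[-0.095,-0.39,0],"spin":0}]'; python3 -m pendant '[{"delta_pos":[0.002,-0.007,0],"spin":0},{"delta_pos":[0.002,-0.01,0.02],"spin":0},{"delta_pos":[0.002,-0.01,0.05],"spin":0},{"delta_pos":[0.002,-0.01,0.065],"spin":0},{"delta_pos":[0.002,-0.01,0.07],"spin":0},{"delta_pos":[0.002,-0.01,0.07],"spin":0},{"delta_pos":[0.002,-0.01,0.07],"spin":0}]'; python3 - <<'E'
from rect import *
c=shot("wrist"); c["fish"]=True; cv2.imwrite("pics/w_w.png",c["color"])
im=rect(c,0.047,0.54,0.74,-0.16,0.06); cv2.imwrite("pics/w_r.png",im)
tofrom([0.645,-0.0625,0.026],np.pi/2+.063)
E
```

```text
t: 25.65
tool_pos: [0.641, -0.0545, 0.1889]
orientation: [-0.097, 3.121, 0.008]
force: [-0.0, 0.9, -0.2]
opening: 0.042
t: 26.35
tool_pos: [0.6416, -0.0638, 0.1202]
orientation: [-0.098, 3.12, 0.008]
force: [0.2, 0.6, 0.5]
opening: 0.0421
t 26.4 tcp [ 0.6419 -0.064   0.1206] tilt 1.24 yaw_y 93.6 q6 -1.82 open 0.042 F [-0.1 -0.   0.2]
delta [-0.0012  0.0009  0.0946] spin -0.0 alt 3.141
```

View pics/w_r.png

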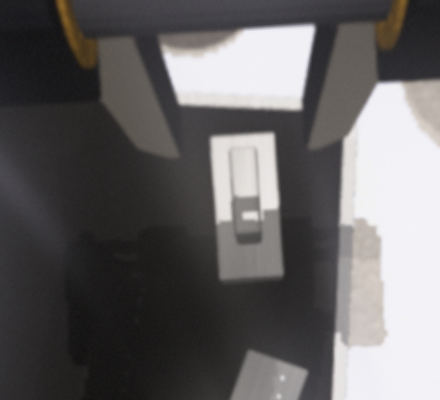

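```bash
python3 -m pendant '[{"delta_pos":[-0.0005,0.0005,0.03],"spin":0},{"delta_pos":[-0.001,0.0007,0.06],"spin":0},{"delta_pos":[-0.001,0.0007,0.08],"spin":0},{"delta_pos":[-0.001,0.0007,0.091],"spin":0},{"delta_pos":[-0.001,0.0007,0.0945],"spin":0},{"delta_pos":[-0.001,0.0007,0.0945],"spin":0},{"delta_pos":[-0.001,0.0007,0.0945],"spin":0}]';python3 -m pendant '[{"delta_pos":[0,0,0],"spin":0},{"delta_pos":[0,0,0],"spin":0},{"delta_pos":[0,0,0],"spin":0},{"delta_pos":[0,0,0],"spin":0},{"delta_pos":[0,0,0],"spin":0},{"delta_pos":[0,0,0],"spin":0}]' 1 45; python3 -m pendant '[{"delta_pos":[0,0,-0.02],"spin":0},{"delta_pos":[0,0,-0.05],"spin":0},{"delta_pos":[0,0,-0.08],"spin":0},{"delta_pos":[0,0,-0.1],"spin":0},{"delta_pos":[0,0,-0.1],"spin":0},{"delta_pos":[0,0,-0.1],"spin":0},{"delta_pos":[0,0,-0.1],"spin":0}]';python3 - <<'E'
from rect import *
c=shot("wrist"); c["fish"]=True; cv2.imwrite("pics/x_w.png",c["color"])
tofrom([0.5235,0.2737,0.125],np.pi/2+.066)
E
```

```text
t: 27.1
tool_pos: [0.6461, -0.063, 0.0279]
orientation: [-0.098, 3.116, 0.006]
force: [0.1, 0.1, 0.4]
opening: 0.0415
t: 27.7
tool_pos: [0.6462, -0.0629, 0.0281]
orientation: [-0.098, 3.116, 0.007]
force: [-1.1, 0.7, 2.5]
opening: 0.0137
t: 28.4
tool_pos: [0.6424, -0.0631, 0.1255]
orientation: [-0.098, 3.12, 0.008]
force: [0.1, -0.7, -4.3]
opening: 0.0135
t 28.45 tcp [ 0.6423 -0.0631  0.1254] tilt 1.18 yaw_y 93.6 q6 -1.818 open 0.0133 F [ 0.3 -0.  -3.7]
delta [ 9.740e-02  3.436e-01 -1.000e-04] spin -0.003 alt 3.139
```

View pics/x_w.png

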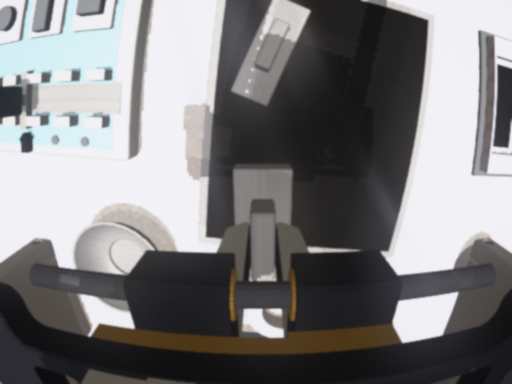

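```bash
python3 -m pendant '[{"delta_pos":[0.006,0.02,0],"spin":0},{"delta_pos":[0.017,0.06,0],"spin":0},{"delta_pos":[0.029,0.102,0],"spin":0},{"delta_pos":[0.041,0.144,0],"spin":0},{"delta_pos":[0.053,0.186,0],"spin":0},{"delta_pos":[0.065,0.228,0],"spin":0},{"delta_pos":[0.076,0.268,0],"spin":0},{"delta_pos":[0.085,0.3,0],"spin":0},{"delta_pos":[0.092,0.325,0],"spin":0},{"delta_pos":[0.096,0.338,0],"spin":0}]'; python3 -m pendant '[{"delta_pos":[0.001,0.005,0],"spin":0},{"delta_pos":[0.001,0.005,0],"spin":0},{"delta_pos":[0.001,0.005,0],"spin":0}]';  python3 - <<'E'
from rect import *
c=shot("wrist"); c["fish"]=True; cv2.imwrite("pics/y_w.png",c["color"])
im=rect(c,0.010,0.43,0.61,0.16,0.43)
print(darkrects(im,0.61,0.43))
tofrom([0.5240,0.2737,0.035],np.pi/2+.066)
E
```

```text
t: 29.45
tool_pos: [0.5234, 0.2699, 0.1233]
orientation: [-0.101, 3.122, 0.007]
force: [0.5, -0.4, -3.2]
opening: 0.0133
t: 29.75
tool_pos: [0.5224, 0.2737, 0.1229]
orientation: [-0.1, 3.123, 0.006]
force: [0.3, -0.4, -1.6]
opening: 0.0134
[(0.5263, 0.2177, 0.096, 0.033, np.float32(0.069)), (0.6005, 0.3678, 0.117, 0.019, np.float32(-1.571))]
t 29.8 tcp [0.5225 0.2736 0.1231] tilt 1.01 yaw_y 93.7 q6 -1.237 open 0.0139 F [-0.1 -0.6 -2.8]
delta [ 0.0001 -0.0003  0.0881] spin -0.002 alt 3.139
```

View pics/y_w.png

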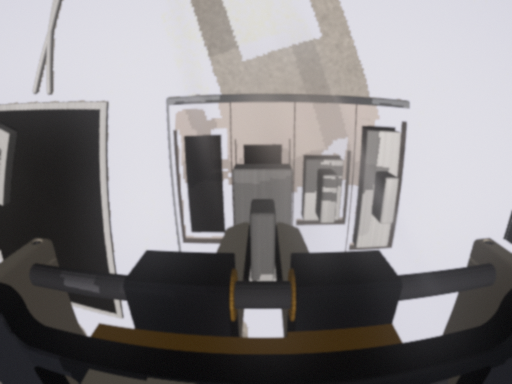

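```bash
python3 -m pendant '[{"delta_pos":[0,0,0.02],"spin":0},{"delta_pos":[0,0,0.045],"spin":0},{"delta_pos":[0,0,0.066],"spin":0},{"delta_pos":[0,0,0.081],"spin":0},{"delta_pos":[0,0,0.087],"spin":0},{"delta_pos":[0,0,0.0885],"spin":0},{"delta_pos":[0,0,0.0885],"spin":0}]'; python3 - <<'E'
from rect import *
c=shot("wrist"); c["fish"]=True; cv2.imwrite("pics/z_w.png",c["color"])
tofrom([0.5240,0.2737,0.0335],np.pi/2+.066)
E
```

```text
t: 30.5
tool_pos: [0.5247, 0.2741, 0.0353]
orientation: [-0.099, 3.122, 0.007]
force: [-0.3, 0.4, -2.5]
opening: 0.0134
t 30.55 tcp [0.525  0.2743 0.0358] tilt 1.11 yaw_y 93.6 q6 -1.237 open 0.0137 F [-0.2  0.4 -0.9]
delta [ 0.0011 -0.0005  0.0022] spin -0.002 alt 3.139
```

View pics/z_w.png

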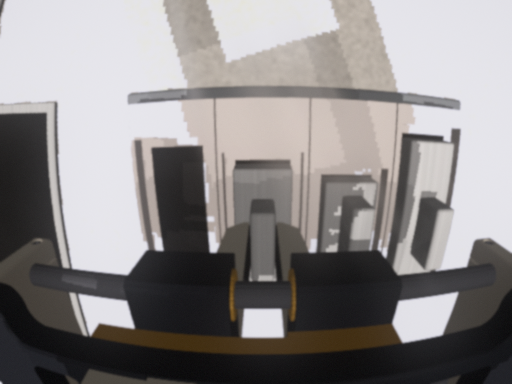

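```bash
python3 -m pendant '[{"delta_pos":[0.0005,0,0.0018],"spin":0},{"delta_pos":[0.0005,0,0.0018],"spin":0}]'; python3 -m pendant '[{"delta_pos":[0,0,0],"spin":0},{"delta_pos":[0,0,0],"spin":0},{"delta_pos":[0,0,0],"spin":0},{"delta_pos":[0,0,0],"spin":0},{"delta_pos":[0,0,-0.01],"spin":0},{"delta_pos":[0,0,-0.03],"spin":0},{"delta_pos":[0,0,-0.06],"spin":0},{"delta_pos":[0,0,-0.09],"spin":0},{"delta_pos":[0,0,-0.12],"spin":0},{"delta_pos":[0,0,-0.14],"spin":0}]' 0.1; python3 -m pendant '[{"delta_pos":[0,0,0],"spin":0},{"delta_pos":[0,0,0],"spin":0}]'; python3 - <<'E'
from rect import *
c=shot("wrist"); c["fish"]=True; cv2.imwrite("pics/aa_w.png",c["color"])
tofrom([0.5135,-0.0635,0.18],np.pi/2-.34)
E
```

```text
t: 30.75
tool_pos: [0.5251, 0.2746, 0.0349]
orientation: [-0.099, 3.12, 0.008]
force: [-0.1, -0.3, -2.7]
opening: 0.0138
t: 31.75
tool_pos: [0.5232, 0.2741, 0.1785]
orientation: [-0.099, 3.116, 0.01]
force: [-0.3, 0.0, -0.2]
opening: 0.0423
t: 31.95
tool_pos: [0.5237, 0.2744, 0.1795]
orientation: [-0.099, 3.114, 0.011]
force: [-0.2, 0.8, -0.3]
opening: 0.0417
t 32.0 tcp [0.523 0.274 0.178] tilt 1.39 yaw_y 93.7 q6 -1.237 open 0.0419 F [-0.3 -0.7 -1.3]
delta [ 0.0308 -0.3362 -0.0046] spin 0.404 alt -2.738
```

View pics/aa_w.png

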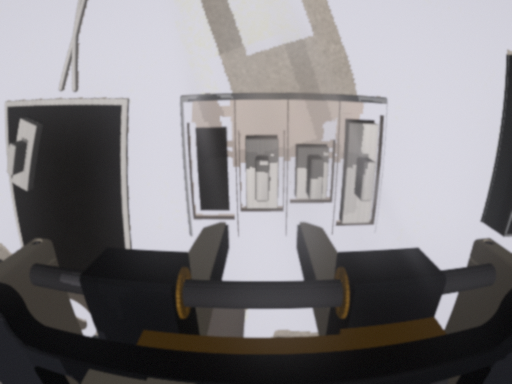

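Three bars are in their troughs; only the one at (211,170) is empty. Next is bar100.

```bash
python3 -m pendant '[{"delta_pos":[0.002,-0.02,0],"spin":0.04},{"delta_pos":[0.006,-0.06,0],"spin":0.08},{"delta_pos":[0.01,-0.105,0],"spin":0.13},{"delta_pos":[0.014,-0.15,0],"spin":0.18},{"delta_pos":[0.018,-0.195,0],"spin":0.24},{"delta_pos":[0.022,-0.24,0],"spin":0.29},{"delta_pos":[0.026,-0.28,0],"spin":0.34},{"delta_pos":[0.03,-0.31,0],"spin":0.39},{"delta_pos":[0.031,-0.33,0],"spin":0.404},{"delta_pos":[0.031,-0.336,0],"spin":0.404}]'; python3 -m pendant '[{"delta_pos":[0,0,0.01],"spin":0},{"delta_pos":[0,0,0.03],"spin":0},{"delta_pos":[0,0,0.05],"spin":0},{"delta_pos":[0,0,0.06],"spin":0},{"delta_pos":[0,0,0.06],"spin":0},{"delta_pos":[0,0,0.06],"spin":0}]'; python3 - <<'E'
from rect import *
c=shot("wrist"); c["fish"]=True; cv2.imwrite("pics/bb_w.png",c["color"])
im=rect(c,0.047,0.42,0.62,-0.16,0.06); cv2.imwrite("pics/bb_r.png",im)
tofrom([0.5135,-0.0635,0.027],np.pi/2-.34)
E
```

```text
t: 33.0
tool_pos: [0.5122, -0.065, 0.1734]
orientation: [0.533, 3.077, 0.017]
force: [0.5, 0.8, -0.4]
opening: 0.042
t: 33.6
tool_pos: [0.5133, -0.0639, 0.1134]
orientation: [0.532, 3.078, 0.017]
force: [0.8, 0.3, 0.2]
opening: 0.0419
t 33.65 tcp [ 0.5139 -0.0641  0.1141] tilt 1.27 yaw_y 70.4 q6 -1.464 open 0.0419 F [-0.1 -0.3  0.1]
delta [ 0.0021 -0.0007  0.0871] spin -0.002 alt 3.139
```

View pics/bb_r.png

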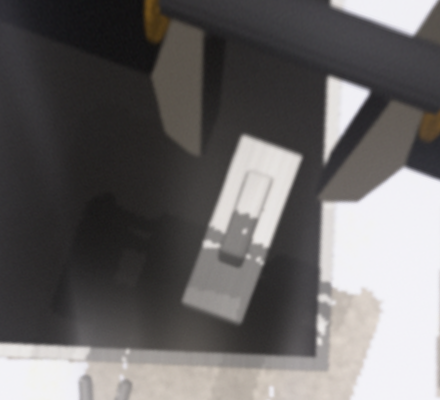

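```bash
python3 -m pendant '[{"delta_pos":[0.001,0,0.03],"spin":0},{"delta_pos":[0.002,0,0.055],"spin":0},{"delta_pos":[0.002,0,0.075],"spin":0},{"delta_pos":[0.002,0,0.085],"spin":0},{"delta_pos":[0.002,0,0.0875],"spin":0},{"delta_pos":[0.002,0,0.0875],"spin":0},{"delta_pos":[0.002,0,0.0875],"spin":0}]';python3 -m pendant '[{"delta_pos":[0,0,0],"spin":0},{"delta_pos":[0,0,0],"spin":0},{"delta_pos":[0,0,0],"spin":0},{"delta_pos":[0,0,0],"spin":0},{"delta_pos":[0,0,0],"spin":0},{"delta_pos":[0,0,0],"spin":0}]' 1 45; python3 -m pendant '[{"delta_pos":[0,0,-0.02],"spin":0},{"delta_pos":[0,0,-0.05],"spin":0},{"delta_pos":[0,0,-0.08],"spin":0},{"delta_pos":[0,0,-0.1],"spin":0},{"delta_pos":[0,0,-0.1],"spin":0},{"delta_pos":[0,0,-0.1],"spin":0},{"delta_pos":[0,0,-0.1],"spin":0}]';python3 - <<'E'
from rect import *
c=shot("wrist"); c["fish"]=True; cv2.imwrite("pics/cc_w.png",c["color"])
tofrom([0.5273,0.2168,0.125],np.pi/2+.066)
E
```

```text
t: 34.35
tool_pos: [0.515, -0.0631, 0.028]
orientation: [0.531, 3.074, 0.017]
force: [-0.8, -0.5, 0.5]
opening: 0.0415
t: 34.95
tool_pos: [0.5151, -0.0633, 0.0283]
orientation: [0.531, 3.074, 0.016]
force: [-1.8, -0.2, 4.3]
opening: 0.0139
t: 35.65
tool_pos: [0.5113, -0.0636, 0.1259]
orientation: [0.532, 3.078, 0.016]
force: [-0.6, 0.1, -4.4]
opening: 0.014
t 35.7 tcp [ 0.5113 -0.0636  0.1259] tilt 1.2 yaw_y 70.4 q6 -1.463 open 0.014 F [-0.3 -0.3 -4.4]
delta [0.0791 0.2694 0.0033] spin -0.408 alt 2.733
```

View pics/cc_w.png

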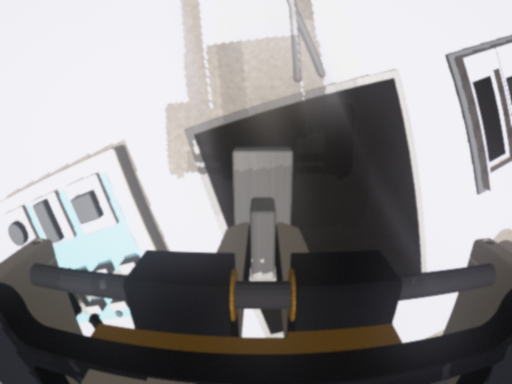

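```bash
python3 -m pendant '[{"delta_pos":[0.006,0.02,0],"spin":-0.04},{"delta_pos":[0.017,0.058,0],"spin":-0.09},{"delta_pos":[0.029,0.1,0],"spin":-0.15},{"delta_pos":[0.041,0.14,0],"spin":-0.21},{"delta_pos":[0.053,0.18,0],"spin":-0.28},{"delta_pos":[0.063,0.215,0],"spin":-0.34},{"delta_pos":[0.071,0.243,0],"spin":-0.39},{"delta_pos":[0.076,0.26,0],"spin":-0.408},{"delta_pos":[0.079,0.2694,0],"spin":-0.408},{"delta_pos":[0.079,0.2694,0],"spin":-0.408}]'; python3 -m pendant '[{"delta_pos":[0,0,0],"spin":0},{"delta_pos":[0,0,0],"spin":0}]';  python3 - <<'E'
from rect import *
c=shot("wrist"); c["fish"]=True; cv2.imwrite("pics/dd_w.png",c["color"])
tofrom([0.5280,0.2168,0.035],np.pi/2+.066)
E
```

```text
t: 36.7
tool_pos: [0.5264, 0.2174, 0.1269]
orientation: [-0.104, 3.122, 0.01]
force: [1.1, -0.6, -4.2]
opening: 0.0135
t: 36.9
tool_pos: [0.5261, 0.2163, 0.1263]
orientation: [-0.102, 3.123, 0.009]
force: [-0.1, 0.5, -4.3]
opening: 0.0134
t 36.95 tcp [0.5263 0.2163 0.1265] tilt 1.04 yaw_y 93.7 q6 -1.337 open 0.0135 F [-0.5  0.5 -4.7]
delta [-0.0001 -0.0001  0.0916] spin -0.001 alt 3.141
```

View pics/dd_w.png

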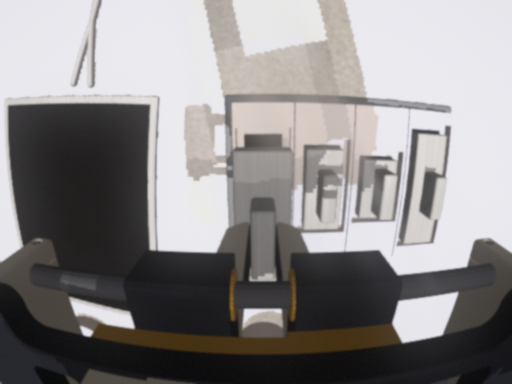

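```bash
python3 -m pendant '[{"delta_pos":[0,0,0.02],"spin":0},{"delta_pos":[0,0,0.045],"spin":0},{"delta_pos":[0,0,0.068],"spin":0},{"delta_pos":[0,0,0.083],"spin":0},{"delta_pos":[0,0,0.09],"spin":0},{"delta_pos":[0,0,0.092],"spin":0},{"delta_pos":[0,0,0.092],"spin":0}]'; python3 - <<'E'
from rect import *
c=shot("wrist"); c["fish"]=True; cv2.imwrite("pics/ee_w.png",c["color"])
tofrom([0.5280,0.2168,0.0335],np.pi/2+.066)
E
```

```text
t: 37.65
tool_pos: [0.5284, 0.2169, 0.0352]
orientation: [-0.101, 3.122, 0.009]
force: [0.4, 0.7, -3.7]
opening: 0.0137
t 37.7 tcp [0.5288 0.2171 0.0357] tilt 1.13 yaw_y 93.7 q6 -1.337 open 0.0135 F [-0.1 -0.  -3. ]
delta [ 0.0008 -0.0003  0.0022] spin -0.001 alt 3.141
```

View pics/ee_w.png

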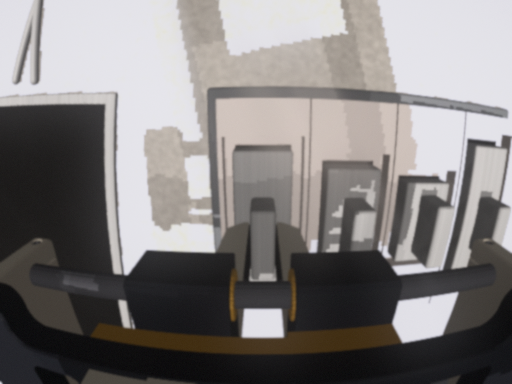

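```bash
python3 -m pendant '[{"delta_pos":[0.0005,0,0.002],"spin":0},{"delta_pos":[0.0005,0,0.002],"spin":0}]'; python3 -m pendant '[{"delta_pos":[0,0,0],"spin":0},{"delta_pos":[0,0,0],"spin":0},{"delta_pos":[0,0,0],"spin":0},{"delta_pos":[0,0,0],"spin":0},{"delta_pos":[0,0,-0.01],"spin":0},{"delta_pos":[0,0,-0.03],"spin":0},{"delta_pos":[0,0,-0.06],"spin":0},{"delta_pos":[0,0,-0.1],"spin":0},{"delta_pos":[0,0,-0.14],"spin":0},{"delta_pos":[0,0,-0.18],"spin":0}]' 0.1; python3 -m pendant '[{"delta_pos":[0.03,0,-0.02],"spin":0},{"delta_pos":[0.05,0.02,-0.03],"spin":0},{"delta_pos":[0.06,0.05,-0.03],"spin":0},{"delta_pos":[0.06,0.07,-0.03],"spin":0},{"delta_pos":[0.06,0.07,-0.03],"spin":0},{"delta_pos":[0.06,0.07,-0.03],"spin":0}]'; python3 - <<'E'
from rect import *
c=shot("wrist"); c["fish"]=True; cv2.imwrite("pics/ff_w.png",c["color"])
cv2.imwrite("pics/ff_r.png",rect(c,0.026,0.42,0.62,0.16,0.44))
tofrom([0.459,-0.356,0.15],np.pi/2-.05)
E
```

```text
t: 37.9
tool_pos: [0.5289, 0.2173, 0.0346]
orientation: [-0.102, 3.12, 0.01]
force: [0.2, 0.7, -4.6]
opening: 0.0137
t: 38.9
tool_pos: [0.5251, 0.2159, 0.217]
orientation: [-0.102, 3.119, 0.011]
force: [1.5, 0.2, -0.6]
opening: 0.0419
t: 39.5
tool_pos: [0.46, 0.2816, 0.2466]
orientation: [-0.103, 3.119, 0.01]
force: [-0.1, 0.1, 0.6]
opening: 0.042
t 39.55 tcp [0.4601 0.2812 0.2464] tilt 1.26 yaw_y 93.7 q6 -1.181 open 0.0422 F [-0.9 -0.1  0.4]
delta [ 0.0447 -0.6363  0.0918] spin 0.115 alt -3.026
```

View pics/ff_w.png

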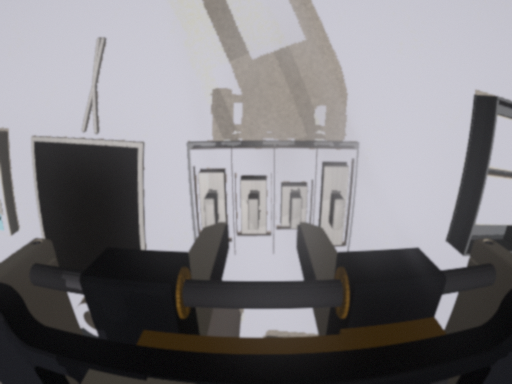

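View pics/ff_r.png

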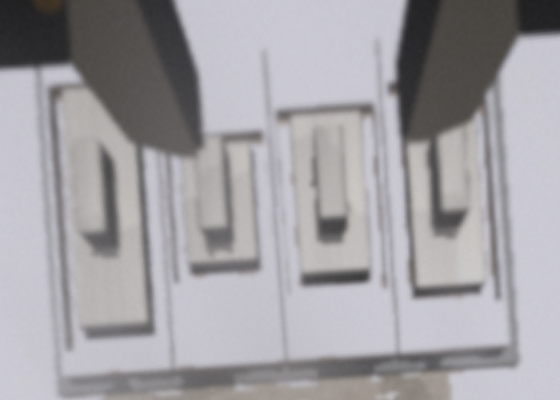

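All four bars lie in their troughs; the measured centres are within about 2 mm of the bed positions. Now the keys, pressed with the gripper shut, starting with the round one.

```bash
python3 -m pendant '[{"delta_pos":[0.001,-0.02,0],"spin":0.01},{"delta_pos":[0.004,-0.06,0],"spin":0.02},{"delta_pos":[0.007,-0.105,0],"spin":0.03},{"delta_pos":[0.01,-0.15,0],"spin":0.04},{"delta_pos":[0.013,-0.195,0],"spin":0.05},{"delta_pos":[0.017,-0.24,0],"spin":0.06},{"delta_pos":[0.02,-0.285,0],"spin":0.07},{"delta_pos":[0.023,-0.33,0],"spin":0.08},{"delta_pos":[0.026,-0.375,0.01],"spin":0.09},{"delta_pos":[0.029,-0.41,0.02],"spin":0.1}]' 1 20; python3 - <<'E'
from rect import *
tofrom([0.458,-0.356,0.15],np.pi/2-.05)
E
```

```text
t: 40.55
tool_pos: [0.4577, -0.1333, 0.2238]
orientation: [0.059, 3.119, 0.01]
force: [0.4, -0.0, 0.1]
opening: 0.0003
t 40.55 tcp [ 0.4577 -0.1333  0.2238] tilt 1.3 yaw_y 87.8 q6 -1.936 open 0.0003 F [ 0.4 -0.   0.1]
delta [-0.0071 -0.2231  0.0724] spin 0.012 alt -3.129
```

```bash
python3 -m pendant '[{"delta_pos":[-0.001,-0.035,0.01],"spin":0.012},{"delta_pos":[-0.002,-0.075,0.02],"spin":0.012},{"delta_pos":[-0.004,-0.115,0.035],"spin":0.012},{"delta_pos":[-0.005,-0.155,0.05],"spin":0.012},{"delta_pos":[-0.006,-0.19,0.06],"spin":0.012},{"delta_pos":[-0.007,-0.213,0.07],"spin":0.012},{"delta_pos":[-0.007,-0.223,0.072],"spin":0.012},{"delta_pos":[-0.007,-0.223,0.072],"spin":0.012},{"delta_pos":[-0.007,-0.223,0.072],"spin":0.012}]'; python3 - <<'E'
from rect import *
c=shot("wrist"); c["fish"]=True; cv2.imwrite("pics/gg_w.png",c["color"])
cv2.imwrite("pics/gg_r.png",rect(c,0.048,0.38,0.64,-0.44,-0.16))
t=shot("top");cv2.imwrite("pics/gg_t.png",cv2.resize(t["color"][150:290,100:410],None,fx=2.5,fy=2.5,interpolation=2))
tofrom([0.458,-0.356,0.06],np.pi/2-.05)
E
```

```text
t: 41.45
tool_pos: [0.4579, -0.3556, 0.151]
orientation: [0.078, 3.119, 0.011]
force: [-0.8, 0.6, 1.1]
opening: 0.0001
t 41.55 tcp [ 0.4583 -0.3551  0.1513] tilt 1.33 yaw_y 87.2 q6 -2.286 open 0.0005 F [ 0.5  0.2 -0.1]
delta [ 0.0023 -0.0015  0.0912] spin 0.001 alt -3.14
```

View pics/gg_w.png

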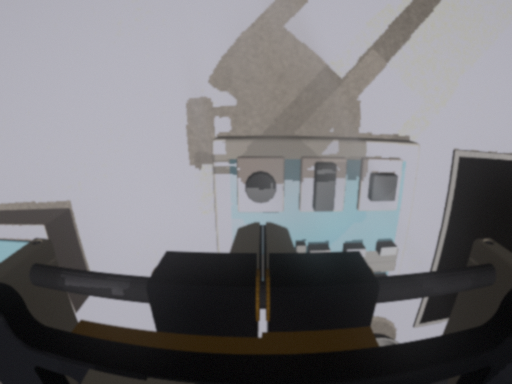

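View pics/gg_t.png

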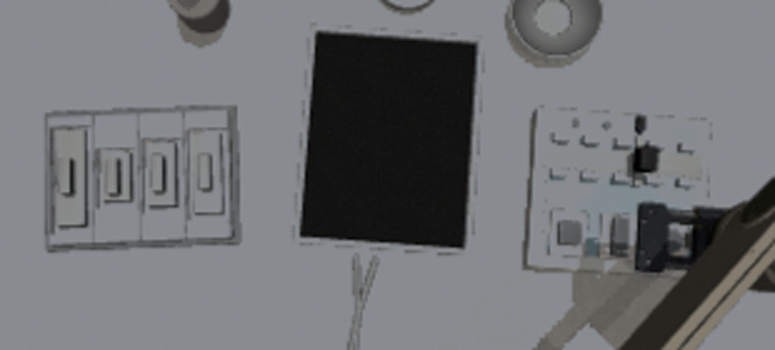

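View pics/gg_r.png

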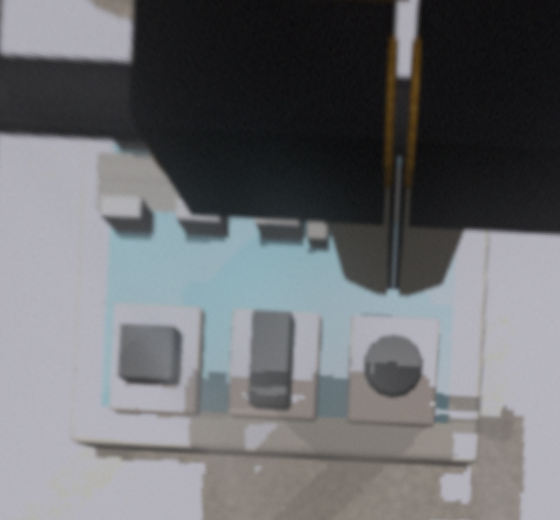

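The top view shows the pan empty, all four bars in the case, and the knob at (645,157) level with the arrow at (640,123). Moving down over the round key.

```bash
python3 -m pendant '[{"delta_pos":[0.001,-0.001,0.03],"spin":0},{"delta_pos":[0.002,-0.0015,0.06],"spin":0},{"delta_pos":[0.002,-0.0015,0.08],"spin":0},{"delta_pos":[0.002,-0.0015,0.09],"spin":0},{"delta_pos":[0.002,-0.0015,0.09],"spin":0},{"delta_pos":[0.002,-0.0015,0.09],"spin":0}]'; python3 - <<'E'
from rect import *
c=shot("wrist"); cv2.imwrite("pics/hh_w.png",c["color"])
tofrom([0.458,-0.3562,0.041],np.pi/2-.05)
E
```

```text
t: 42.15
tool_pos: [0.4591, -0.3562, 0.0626]
orientation: [0.075, 3.117, 0.008]
force: [0.5, 0.4, -0.8]
opening: -0.0
t 42.2 tcp [ 0.4593 -0.3566  0.0631] tilt 1.42 yaw_y 87.2 q6 -2.291 open 0.0004 F [0.  0.8 0.6]
delta [0.0019 0.0002 0.022 ] spin 0.002 alt -3.14
```

View pics/hh_w.png

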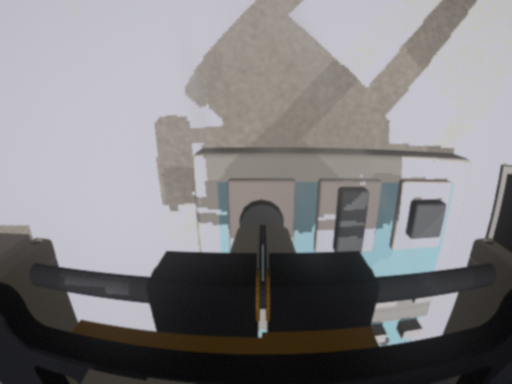

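```bash
python3 -m pendant '[{"delta_pos":[0.001,0,0.006],"spin":0},{"delta_pos":[0.001,0,0.012],"spin":0},{"delta_pos":[0.001,0,0.016],"spin":0},{"delta_pos":[0.001,0,0.019],"spin":0},{"delta_pos":[0.001,0,0.021],"spin":0},{"delta_pos":[0.001,0,0.022],"spin":0}]'; python3 - <<'E'
from rect import *
c=shot("wrist"); cv2.imwrite("pics/ii_w.png",c["color"])
tofrom([0.458,-0.3562,0.041],np.pi/2-.05)
E
```

```text
t: 42.8
tool_pos: [0.459, -0.3567, 0.0421]
orientation: [0.075, 3.116, 0.006]
force: [-5.5, 4.1, 17.0]
opening: 0.0003
t 42.85 tcp [ 0.459  -0.3567  0.0422] tilt 1.41 yaw_y 87.2 q6 -2.292 open 0.0006 F [-4.   3.2 13.5]
delta [0.001  0.0004 0.0012] spin 0.002 alt -3.14
```

View pics/ii_w.png

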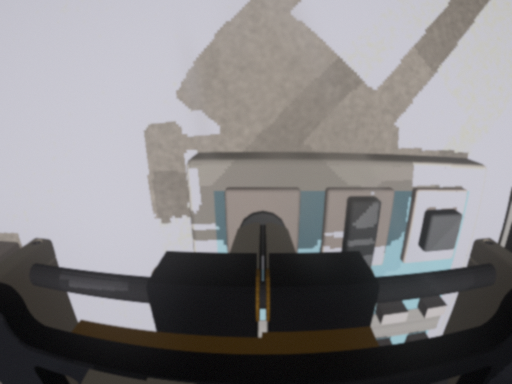

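The round key bottomed out at z = 0.042 with 17 N. Lifting and crossing to the square key.

```bash
python3 -m pendant '[{"delta_pos":[0,0,-0.008],"spin":0},{"delta_pos":[0,0,-0.02],"spin":0},{"delta_pos":[0,0,-0.03],"spin":0},{"delta_pos":[0,0.03,-0.033],"spin":0},{"delta_pos":[0,0.065,-0.033],"spin":0},{"delta_pos":[0,0.1,-0.033],"spin":0},{"delta_pos":[0,0.1222,-0.033],"spin":0},{"delta_pos":[0,0.1222,-0.033],"spin":0},{"delta_pos":[0,0.1222,-0.033],"spin":0}]'; python3 - <<'E'
from rect import *
c=shot("wrist"); cv2.imwrite("pics/jj_w.png",c["color"])
tofrom([0.4638,-0.234,0.041],np.pi/2-.05)
E
```

```text
t: 43.75
tool_pos: [0.4643, -0.2349, 0.0764]
orientation: [0.073, 3.116, 0.005]
force: [0.2, -0.4, 1.0]
opening: 0.0003
t 43.8 tcp [ 0.4643 -0.2355  0.0764] tilt 1.45 yaw_y 87.3 q6 -2.108 open 0.0002 F [0.9 0.  0.5]
delta [0.0015 0.0013 0.0354] spin 0.002 alt -3.139
```

View pics/jj_w.png

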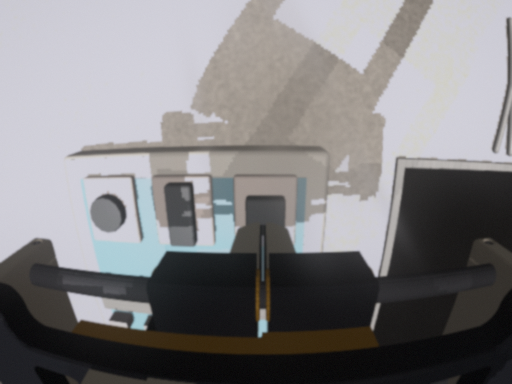

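The round key is back up at (107,212), and the fingers are centred over the square key at (266,208). Pressing.

```bash
python3 -m pendant '[{"delta_pos":[0.001,0.0005,0.01],"spin":0},{"delta_pos":[0.001,0.001,0.02],"spin":0},{"delta_pos":[0.001,0.001,0.026],"spin":0},{"delta_pos":[0.001,0.001,0.03],"spin":0},{"delta_pos":[0.001,0.001,0.033],"spin":0},{"delta_pos":[0.001,0.001,0.035],"spin":0},{"delta_pos":[0.001,0.001,0.0355],"spin":0}]'; python3 - <<'E'
from rect import *
c=shot("wrist"); cv2.imwrite("pics/kk_w.png",c["color"])
tofrom([0.4638,-0.234,0.041],np.pi/2-.05)
E
```

```text
t: 44.5
tool_pos: [0.4637, -0.2345, 0.042]
orientation: [0.075, 3.117, 0.005]
force: [-11.1, 3.7, 20.5]
opening: 0.0006
t 44.55 tcp [ 0.4637 -0.2345  0.0421] tilt 1.36 yaw_y 87.3 q6 -2.107 open 0.0005 F [-10.5   3.5  17.5]
delta [-0.0001  0.0005  0.0011] spin 0.002 alt -3.139
```

View pics/kk_w.png

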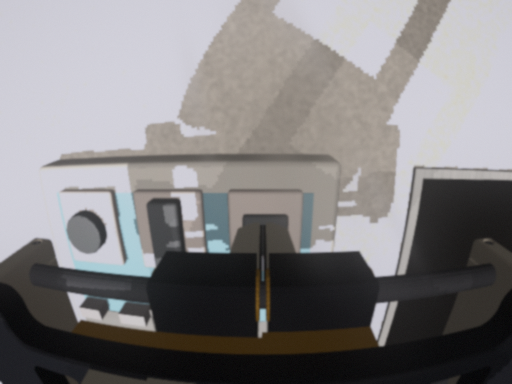

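The square key bottomed out at z = 0.042 with 20 N. Next the oblong key.

```bash
python3 -m pendant '[{"delta_pos":[0,0,-0.008],"spin":0},{"delta_pos":[0,0,-0.02],"spin":0},{"delta_pos":[0,0,-0.03],"spin":0},{"delta_pos":[0,-0.02,-0.033],"spin":0},{"delta_pos":[0,-0.045,-0.033],"spin":0},{"delta_pos":[0,-0.0605,-0.033],"spin":0},{"delta_pos":[0,-0.0605,-0.033],"spin":0},{"delta_pos":[0,-0.0605,-0.033],"spin":0}]'; python3 - <<'E'
from rect import *
c=shot("wrist"); cv2.imwrite("pics/ll_w.png",c["color"])
tofrom([0.4608,-0.2952,0.041],np.pi/2-.05)
E
```

```text
t: 45.35
tool_pos: [0.4599, -0.2948, 0.0747]
orientation: [0.076, 3.118, 0.006]
force: [-0.7, 0.6, 0.3]
opening: 0.0004
t 45.4 tcp [ 0.4599 -0.2943  0.0745] tilt 1.34 yaw_y 87.2 q6 -2.204 open 0.0008 F [-0.7  0.3  0.5]
delta [-0.0002 -0.001   0.0335] spin 0.002 alt -3.14
```

View pics/ll_w.png

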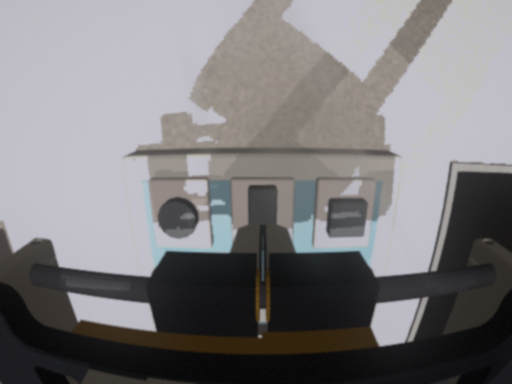

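The round key (178,217) and square key (347,217) are both up, and the fingers are over the oblong key at (263,203). Pressing.

```bash
python3 -m pendant '[{"delta_pos":[0,-0.0005,0.01],"spin":0},{"delta_pos":[0,-0.0005,0.02],"spin":0},{"delta_pos":[0,-0.0005,0.026],"spin":0},{"delta_pos":[0,-0.0005,0.029],"spin":0},{"delta_pos":[0,-0.0005,0.032],"spin":0},{"delta_pos":[0,-0.0005,0.0335],"spin":0},{"delta_pos":[0,-0.0005,0.034],"spin":0}]'; python3 - <<'E'
from rect import *
c=shot("wrist"); cv2.imwrite("pics/mm_w.png",c["color"])
tofrom([0.4608,-0.2952,0.041],np.pi/2-.05)
E
```

```text
t: 46.1
tool_pos: [0.4604, -0.2943, 0.042]
orientation: [0.075, 3.119, 0.008]
force: [-9.9, 8.1, 22.1]
opening: 0.0008
t 46.15 tcp [ 0.4604 -0.2943  0.0421] tilt 1.29 yaw_y 87.3 q6 -2.205 open 0.0002 F [-9.8  8.6 18.5]
delta [-0.0004 -0.0009  0.0011] spin 0.002 alt -3.139
```

View pics/mm_w.png

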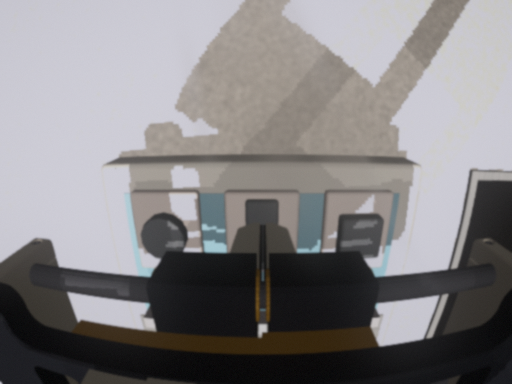

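The oblong key bottomed out at z = 0.042 with 22 N. Going up and back to the knob.

```bash
python3 -m pendant '[{"delta_pos":[0,0,-0.008],"spin":0},{"delta_pos":[0,0,-0.02],"spin":0},{"delta_pos":[0,0,-0.05],"spin":0},{"delta_pos":[0,0,-0.085],"spin":0},{"delta_pos":[0,0,-0.11],"spin":0},{"delta_pos":[-0.03,-0.01,-0.115],"spin":0},{"delta_pos":[-0.06,-0.015,-0.115],"spin":0},{"delta_pos":[-0.08,-0.018,-0.115],"spin":0},{"delta_pos":[-0.08,-0.018,-0.115],"spin":0},{"delta_pos":[-0.08,-0.018,-0.115],"spin":0}]' -0.4; python3 - <<'E'
from rect import *
c=shot("wrist"); c["fish"]=True; cv2.imwrite("pics/nn_w.png",c["color"]);cv2.imwrite("pics/nn_r.png",rect(c,0.092,0.48,0.64,-0.44,-0.22))
t=shot("top");cv2.imwrite("pics/nn_t.png",cv2.resize(t["color"][150:290,100:410],None,fx=2.5,fy=2.5,interpolation=2))
tofrom([0.5555,-0.3195,0.057],np.pi/2-.05)
E
```

```text
t: 47.15
tool_pos: [0.5366, -0.3166, 0.1586]
orientation: [0.074, 3.119, 0.008]
force: [-0.0, -0.6, 0.5]
opening: 0.0653
t 47.25 tcp [ 0.5361 -0.3165  0.1586] tilt 1.26 yaw_y 87.3 q6 -2.151 open 0.0652 F [-0.6  0.1 -0.6]
delta [-0.0174 -0.0026  0.102 ] spin 0.002 alt -3.14
```

View pics/nn_w.png

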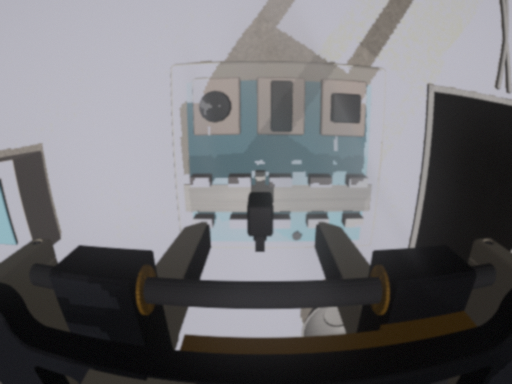

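View pics/nn_t.png

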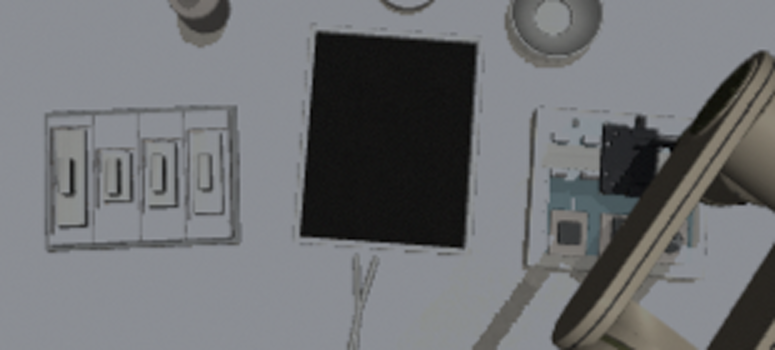

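The knob at (261,212) is still by the arrow at (260,240), all keys are up, and the bars haven't moved. Going down to grip.

```bash
python3 -m pendant '[{"delta_pos":[-0.01,-0.0025,0.02],"spin":0},{"delta_pos":[-0.0175,-0.0025,0.04],"spin":0},{"delta_pos":[-0.0175,-0.0025,0.065],"spin":0},{"delta_pos":[-0.0175,-0.0025,0.085],"spin":0},{"delta_pos":[-0.0175,-0.0025,0.097],"spin":0},{"delta_pos":[-0.0175,-0.0025,0.102],"spin":0},{"delta_pos":[-0.0175,-0.0025,0.102],"spin":0}]'; python3 -m pendant '[{"delta_pos":[0,0,0],"spin":0},{"delta_pos":[0,0,0],"spin":0},{"delta_pos":[0,0,0],"spin":0},{"delta_pos":[0,0,0],"spin":0},{"delta_pos":[0,0,0],"spin":0},{"delta_pos":[0,0,0],"spin":0},{"delta_pos":[0,0,0],"spin":0},{"delta_pos":[0,0,0],"spin":0}]' 1 30; python3 -m pendant '[{"delta_pos":[0,0,-0.006],"spin":0},{"delta_pos":[0,0,-0.012],"spin":0},{"delta_pos":[0,0,-0.018],"spin":0},{"delta_pos":[0,0,-0.021],"spin":0},{"delta_pos":[0,0,-0.021],"spin":0},{"delta_pos":[0,0,-0.021],"spin":0}]'; python3 - <<'E'
from h import *
c=shot("wrist"); cv2.imwrite("pics/oo_w.png",c["color"])
tofrom([0.5535,-0.3592,0.077],np.pi/2-0.05)
E
```

```text
t: 47.95
tool_pos: [0.5551, -0.3193, 0.0568]
orientation: [0.075, 3.12, 0.009]
force: [-0.6, -0.1, 1.2]
opening: 0.0652
t: 48.75
tool_pos: [0.5552, -0.3193, 0.0569]
orientation: [0.075, 3.12, 0.009]
force: [-0.7, -0.6, 1.5]
opening: 0.0218
t: 49.35
tool_pos: [0.555, -0.3196, 0.0781]
orientation: [0.075, 3.119, 0.008]
force: [3.1, 0.0, -0.5]
opening: 0.0217
t 49.4 tcp [ 0.555  -0.3196  0.0779] tilt 1.27 yaw_y 87.2 q6 -2.139 open 0.022 F [ 3.3 -0.5 -1.4]
delta [-0.0004 -0.0396  0.0007] spin 0.002 alt -3.14
```

View pics/oo_w.png

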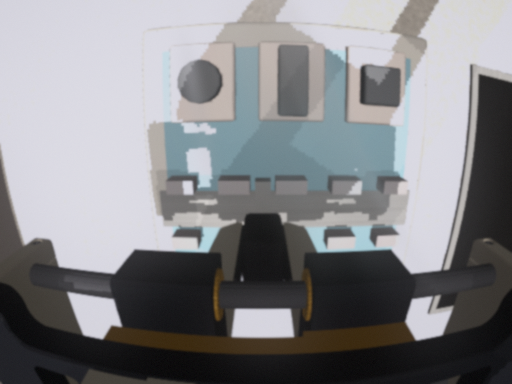

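The knob is lifted, as it was the first time. Sliding it back to park.

```bash
python3 -m pendant '[{"delta_pos":[0,-0.01,0],"spin":0},{"delta_pos":[0,-0.02,0],"spin":0},{"delta_pos":[0,-0.03,0],"spin":0},{"delta_pos":[0,-0.0398,0],"spin":0},{"delta_pos":[0,-0.0398,0],"spin":0},{"delta_pos":[0,-0.0398,0],"spin":0}]'; python3 - <<'E'
from h import *
c=shot("wrist"); cv2.imwrite("pics/pp_w.png",c["color"])
tofrom([0.5530,-0.3592,0.057],np.pi/2-0.05)
E
```

```text
t: 50.0
tool_pos: [0.553, -0.3602, 0.0777]
orientation: [0.077, 3.119, 0.007]
force: [2.3, -0.8, -1.2]
opening: 0.0219
t 50.05 tcp [ 0.553  -0.3598  0.0778] tilt 1.27 yaw_y 87.2 q6 -2.191 open 0.022 F [ 3.1 -0.1 -1.1]
delta [0.0005 0.0004 0.0208] spin 0.001 alt -3.14
```

View pics/pp_w.png

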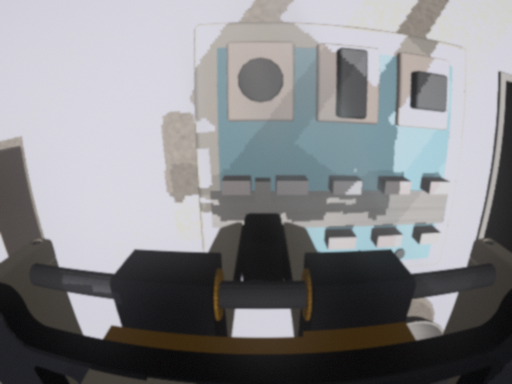

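```bash
python3 -m pendant '[{"delta_pos":[0,0,0.006],"spin":0},{"delta_pos":[0,0,0.012],"spin":0},{"delta_pos":[0,0,0.018],"spin":0},{"delta_pos":[0,0,0.02],"spin":0},{"delta_pos":[0,0,0.02],"spin":0}]'; python3 -m pendant '[{"delta_pos":[0,0,0],"spin":0},{"delta_pos":[0,0,0],"spin":0},{"delta_pos":[0,0,0],"spin":0},{"delta_pos":[0,0,0],"spin":0},{"delta_pos":[0,0,0],"spin":0},{"delta_pos":[0,0,0],"spin":0},{"delta_pos":[0,0,-0.02],"spin":0},{"delta_pos":[0,0,-0.05],"spin":0},{"delta_pos":[0,0,-0.09],"spin":0},{"delta_pos":[0,0,-0.13],"spin":0}]' -1; python3 -m pendant '[{"delta_pos":[0.02,0,-0.02],"spin":0},{"delta_pos":[0.05,0,-0.04],"spin":0},{"delta_pos":[0.07,0,-0.05],"spin":0},{"delta_pos":[0.07,0,-0.05],"spin":0},{"delta_pos":[0.07,0,-0.05],"spin":0}]'; python3 - <<'E'
from h import *
c=shot("wrist"); cv2.imwrite("pics/qq_w.png",c["color"])
t=shot("top");cv2.imwrite("pics/qq_t.png",cv2.resize(t["color"][130:290,100:410],None,fx=2.5,fy=2.5,interpolation=2))
t=shot("scene");cv2.imwrite("pics/qq_s.png",t["color"])
for cam in("scene","wrist"):
    c,o=marks(cam,["knob_top"]); print(o)
tofrom([0.5535,-0.3592,0.057],np.pi/2-0.05)
E
```

```text
t: 50.55
tool_pos: [0.5532, -0.3592, 0.0572]
orientation: [0.076, 3.12, 0.009]
force: [-0.1, 0.1, -1.4]
opening: 0.0218
t: 51.55
tool_pos: [0.5499, -0.3596, 0.188]
orientation: [0.076, 3.121, 0.01]
force: [1.3, -0.0, 1.7]
opening: 0.0921
t: 52.05
tool_pos: [0.4792, -0.3566, 0.2369]
orientation: [0.077, 3.12, 0.009]
force: [-0.5, 0.3, -0.3]
opening: 0.0932
{'knob_top': [(array([ 0.5545, -0.3591,  0.0941]), 0.57)]}
{'knob_top': [(array([ 0.7424, -0.2187, -0.002 ]), 0.68)]}
t 52.4 tcp [ 0.4793 -0.3562  0.2358] tilt 1.15 yaw_y 87.2 q6 -2.259 open 0.0927 F [-0.1 -0.2 -0.3]
delta [-0.0709 -0.0008  0.1801] spin 0.002 alt -3.14
```

View pics/qq_w.png

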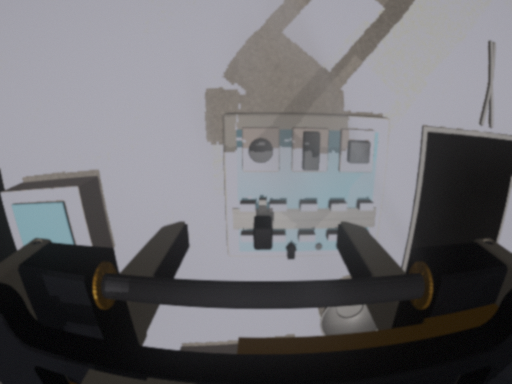

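View pics/qq_t.png

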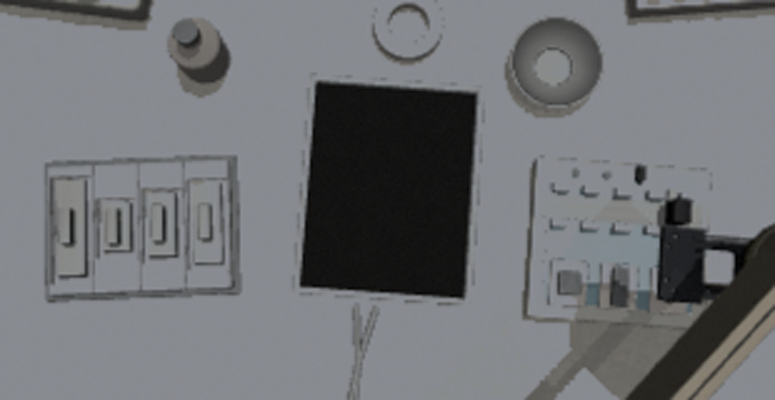

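View pics/qq_s.png

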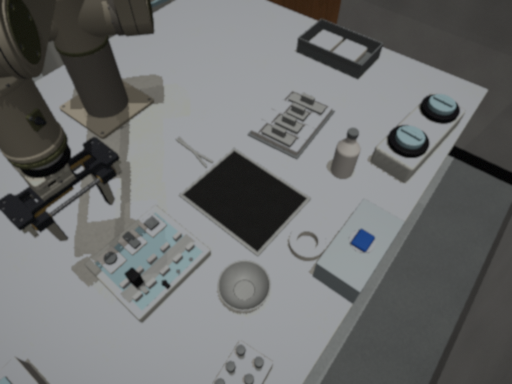

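The top view shows the knob back at park (678,210), four bars in the case, and the tape, bottle and bowl where they started. One last close check of the knob seating.

```bash
python3 - <<'E'
from rect import *
g=cv2.imread("pics/qq_w.png")[180:265,215:385]; cv2.imwrite("pics/rr.png",cv2.resize(g,None,fx=4.5,fy=4.5,interpolation=2))
c=shot("top")
cv2.imwrite("pics/rr_r.png",rect(c,0.026,0.42,0.62,0.16,0.44))
L=["tape","bottle","dish"]; c,o=marks("top",L); print(o)
E
```

```text
{'tape': [(array([0.5278, 0.2695, 0.0114]), 0.7)], 'bottle': [(array([0.737 , 0.235 , 0.0054]), 0.91)], 'dish': [(array([ 7.436e-01, -2.153e-01,  3.000e-04]), 0.78)]}
```

View pics/rr.png

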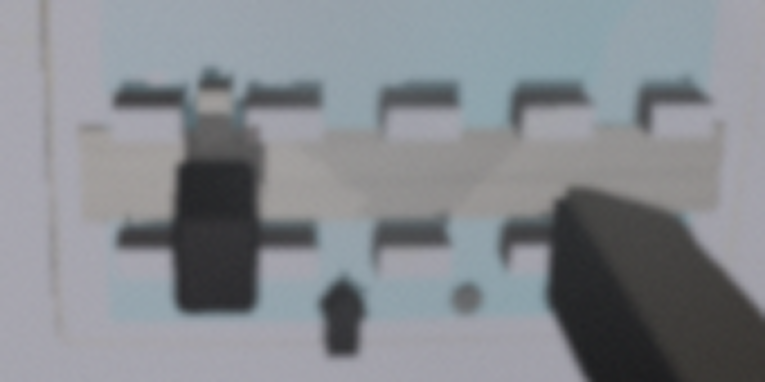

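View pics/rr_r.png

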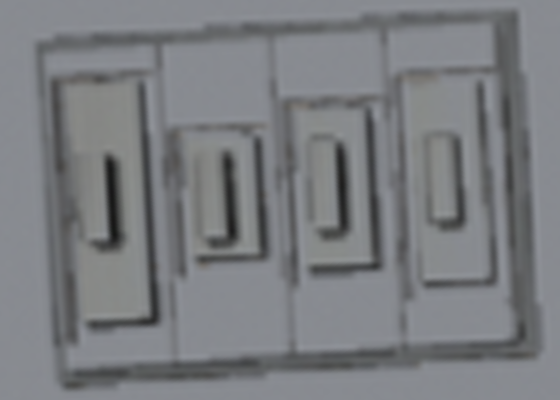

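The crossbar sits low between the first two teeth, just as in the starting picture, and the bars lie flat in their pockets. Handing in.

```bash
python3 -c "
from plant import robot
print(robot.close_job()); print(robot.read_state()['t'])"
```

```text
the job is handed in; nothing more can be done
None
the job is handed in; nothing more can be done
```

The whole job was done in order and handed in at about 53 s of robot time; the hand-in gives no verdict.

- **Steps:** I moved the knob to the arrow's notch, one along from park. Then I put bars 120, 60, 80 and 100 in their troughs and pressed the round, square and oblong keys. Each key bottomed out at z ≈ 0.042 m with 17–22 N. Last, I put the knob back in park.
- **Last checks:** The knob's crossbar is low in the park notch, looking as it did at the start; the scene camera put the knob top at (0.5545, -0.3591, 0.094). Earlier I measured the bar centres within about 2 mm of their trough centres, and the final top view shows all four flat in place. The bottle and bowl are within about 5 mm of where they began, and the robot is clear of everything.
- **What went wrong or disagreed:**
  - My first grip on the knob closed too late, so I opened and gripped it again.
  - bar120 had been knocked about 4 cm before I reached it, so I measured it again.
  - The tool had drifted to a tilt of 1.2–1.4°; the bars still went into their troughs and the keys still bottomed out.
  - The final network readings for the tape (top camera) and the knob (wrist camera) landed on other objects. I ignored both; the pictures show the tape where it started and the knob in park.

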